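# Take the press tooling stack apart into its trays

## Task

Take the stack of press tooling apart and set each piece down gently, upright and flat, in the middle of the tray that has its shape: hexagonal punch, round disc, square block and, last, the long base plate. Turn the block and the plate so that their sides run with the sides of their trays, and leave the amber glass vial where it stands.

Things in the scene. Friction and masses are not known exactly. Their poses are not given: they have to be found in the camera images.
- plate_mid (a point): Aluminium base plate, the lowest piece of the tooling stack, lying flat on the bench: 150 (x, long) by 56 (y) by 24 mm high, about 0.5 kg. The disc and the block stand on it, centred about 42 mm either side of its middle along its x; which is on which side changes. The point is its centre, half-way up; z up. Loose.
- disc_mid (a point): Round steel spacer disc, 50 mm diameter, 34 mm high, about 0.28 kg, a dark bore drawn on its top. Stands on the base plate beside the block; the punch may be standing on it. The point is its centre, half-way up; z up. Loose.
- block_mid (a point): Square aluminium nest block, 46 by 46 mm (sides along its x and y), 34 mm high, about 0.22 kg, a dark slot drawn on its top. Stands on the base plate beside the disc; the punch may be standing on it. The point is its centre, half-way up; z up. Loose.
- punch_mid (a point): Hexagonal steel punch, highest piece of the stack, standing on the disc or on the block: hexagonal body 30 mm across flats (one pair of flats faces its x and -x, the others at 60 degree steps) and 36 mm high, with a dark round nose of 14 mm diameter standing 12 mm above that; about 0.2 kg. The point is the centre of the hexagonal body, 18 mm above its underside; z up. Loose.
- tray_long: Long rectangular tray, the place of the base plate: inside 170 (x, long) by 76 mm (y). Fixed to the bench, open upwards, black rim 4 mm wide and 6 mm high, grey floor 3 mm thick (its upper face 3 mm above the bench). Origin: centre of its underside, on the bench; z up. 
- tray_round: Round tray, the place of the disc: inside 70 mm diameter. Fixed to the bench, open upwards, black rim 4 mm wide and 6 mm high, grey floor 3 mm thick (its upper face 3 mm above the bench). Origin: centre of its underside, on the bench; z up. 
- tray_square: Square tray, the place of the block: inside 66 by 66 mm, sides along x and y. Fixed to the bench, open upwards, black rim 4 mm wide and 6 mm high, grey floor 3 mm thick (its upper face 3 mm above the bench). Origin: centre of its underside, on the bench; z up. 
- tray_hex: Hexagonal tray, the place of the punch: inside 52 mm across flats. Fixed to the bench, open upwards, black rim 4 mm wide and 6 mm high, grey floor 3 mm thick (its upper face 3 mm above the bench). Origin: centre of its underside, on the bench; z up. 
- vial_mid (a point): Bystander: small standing amber glass vial with white cap, 28 mm diameter, 48 mm high, loose, among the small trays. To be left alone. The point is its centre, half-way up.

How it is judged:
By the outcome, as a careful person would: the job done as asked, in the order asked, and still so for the second after the job is handed in, with the robot touching nothing.
It also fails if it takes over 120 s, if anything falls off the work surface, if the arm or the gripper's body presses on something with over 40 N, if the wrist force passes 120 N, or if a joint passes its speed limit or range.

## Robot

A 6-joint arm with a two-finger parallel gripper is mounted at the origin on the work surface. World frame = base frame: x ahead of the robot, y to its left, z up, the work surface at z = 0. Lengths are in m, angles in rad, forces in N, time in s.
With the tool pointing down it reaches from about 0.275 to 0.85 m from the base axis. Payload 5.2 kg.
Tool frame: the origin (TCP) lies at the very end of the fingers, on their centre line; the grasp point (between the pads) lies 19 mm behind it; x points along the fingers, y is the direction in which the jaws open and shut, and the axes are right-handed (so a half turn about x gives the same grasp; the last joint's range is limited). The gripper opens to 85 mm and grips with 20 to 120 N. Pads are 22 mm wide; open, the fingers measure 114 mm over their backs; the gripper's body (76 mm by 85 mm) begins 54 mm behind the grasp point. The pads swing forward as they close: fully open they stand 13 mm farther back than shut.
Start: joints at [0.914, 0.259, 1.535, -0, 1.348, -0.203], TCP at [0.241, 0.494, 0.211] pointing down, gripper open.
Joint ranges: [-3.14, 3.14], [-0.91, 2.08], [0.19, 2.58], [-1.22, 4.36], [0.22, 2.71], [-3.12, 3.12]. Speed limits (rad/s): [2.57, 2.57, 3.14, 3.14, 3.14, 3.14].

## Interface

Orientations are given as a rotation vector (axis times angle).
In Python, from workcell import arm gives the robot as it stands. The module is installed in compiled form; this text tells all that it offers.
- The arm moves only by the tool move_arm, never from a script. Its argument "steps" is a list of rows, each an object of numbers: "x", "y", "z": the shift along the tool's x, y, z in mm; "rx", "ry", "rz": the turn, a rotation vector about the tool's x, y, z in rad; "gripper": the closure, from 0 (fully open) to 1 (shut). A call has 1 to 12 rows; each row shifts and turns the commanded pose from where the row before left it, along the tool's axes as they then stand; what a row does not reach is not made up. A row lasts 1/8 s, in which the tool goes at most 62.5 mm and 10.7 degrees, less where a joint would pass 70% of its speed; a pose out of reach is approached as far as the arm can. A call with a gripper value outside its range is refused whole. The fingers move at their own pace and stop on an object; "squeeze" is the grip in N (left out, the last holds). Time passes only in rows, so rows that do not move let the fingers close. It gives the time, the measured TCP pose, the force and the opening at its end, in the units of the state.
- arm.sense(): the state, without advancing time (a new reading comes with each control period).
- arm.grab_frame(name): name is "scene" or "side" or "wrist"; returns the picture (384x512x3 uint8, blue, green, red); there is no depth.
- arm.get_calibration(name): a dict with "fovy" (degrees; the focal length in pixels is half the picture's height over the tangent of half this angle, whatever the lens; pixels are square), "cx", "cy" (the principal point, pixels), "k1" (the pictures are not rectified: a ray, as slopes to the right and down, at radius r is drawn at 1 + k1 r^2 times it, then the intrinsics apply), "R" (3x3) and "t" (3): a world point X has camera coordinates R X + t. Camera axes: x right, y down, z forward; pixel columns grow to the right and rows downward; lengths in m; the calibration is good to about 2 mm. A picture is of the moment at which its call begins: read the wrist's pose just before it. get_calibration takes no time and is no camera call; for the wrist camera it gives the pose at the moment of the call.
- arm.finish_job(): hands the job in, once; it reports no verdict.
Trained networks look in the newest picture that a camera, given by its name, has taken for a name from the list of things; names that differ only in an ending like _2 or _b are one class to them, and where a whole thing is asked for, a point or a joint stands for the part that bears it (a point fixed in the world has none). Each returns a list of dicts, best first, with "p" (0 to 1); they miss things now and then, are a little off and sometimes report something else, mostly with a low value. They report only what shows in the picture. A call takes as long as a camera call.
- arm.recognise(camera, query): "box" ([left, top, right, bottom] in pixels, round what is visible of it).
- arm.silhouettes(camera, query): "region" (384x512 bool, what is visible of it) and "box" ([left, top, right, bottom] in pixels, round what is visible of it).
The state is a dict: "time": time; "joints": joint angles; "dq": joint speeds; "tau": joint torques, N m; "position": TCP position; "orientation": TCP orientation; "ft_force": force on the tool from outside, world axes, zero at the start; "wrist_torque": the same for the moment, N m; "width": finger opening in m.
Only numpy, scipy, OpenCV 4.12 (cv2) and the standard library are available. Lean on these libraries where they do the work, as an engineer would, in place of code of your own. Each camera call takes 0.05 s, during which the arm holds its last target.

## Working session

There is one attempt and no reset: what is moved stays moved. The work goes in short steps, Python scripts to look and compute and a tool call to move; the robot and the scene stay as the last step left them, time stands still between calls to the robot, and variables do not carry over. Pictures are saved under pics/ and viewed, and the job is handed in when it is done.

Besides the shell and the picture viewer there is one more tool, called after "Emit:" as name([rows], argument=value, ...), one row to a line, values as JSON. move_arm: Moves the arm, as the interface text tells. Its arguments: {"type":"object","properties":{"steps":{"type":"array","items":{"type":"object","properties":{"x":{"type":"number"},"y":{"type":"number"},"z":{"type":"number"},"rx":{"type":"number"},"ry":{"type":"number"},"rz":{"type":"number"},"gripper":{"type":"number"}}}},"squeeze":{"type":"number"}},"required":["steps"]}

```bash
mkdir -p pics; ls
cat > a.py <<'E'
from workcell import arm
import cv2,numpy as np
s=arm.sense();print(s['time'],s['position'],s['orientation'],s['width'],s['ft_force'])
for n in ['scene','side','wrist']:
    f=arm.grab_frame(n);cv2.imwrite(f'pics/0_{n}.png',f)
    c=arm.get_calibration(n);print(n,c)
    np.savez(f'pics/0_{n}.npz',f=f,**{k:c[k] for k in c})
E
python3 a.py
```

```text
pics
0.0 [0.24072241 0.49387484 0.21005994] [ 0.3545614   1.54214168 -0.35723408] 0.08537521579977858 [-0.16016442 -1.42325357  0.18514533]
scene {'fovy': 48.58702734175025, 'cx': 260.5116039283001, 'cy': 193.29206577398458, 'k1': -0.049685414700743204, 'R': array([[ 0.44214612,  0.8968949 ,  0.00929231],
       [ 0.52295009, -0.24935635, -0.81507338],
       [-0.72871806,  0.36524095, -0.57928321]]), 't': array([-0.21868651, -0.21794261,  1.40538608])}
side {'fovy': 52.35927404285099, 'cx': 260.2461817334225, 'cy': 187.6442951726311, 'k1': -0.10867293455954549, 'R': array([[ 0.98674917, -0.16178987, -0.01225198],
       [-0.13477493, -0.77525445, -0.61710311],
       [ 0.09034263,  0.61057724, -0.78678691]]), 't': array([-0.49933279,  0.1270631 ,  0.95830376])}
wrist {'fovy': 70.79547787708808, 'cx': 256.80976706193866, 'cy': 190.80190156510255, 'k1': -0.06057425463146683, 'R': array([[ 0.43910496,  0.89843201, -0.00260082],
       [ 0.86591313, -0.42243611,  0.26784731],
       [ 0.23954392, -0.11986516, -0.96345786]]), 't': array([-0.55011156, -0.03426494,  0.3796214 ])}
```

View pics/0_scene.png

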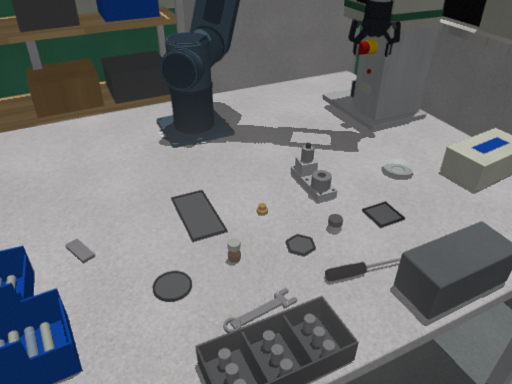

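View pics/0_side.png

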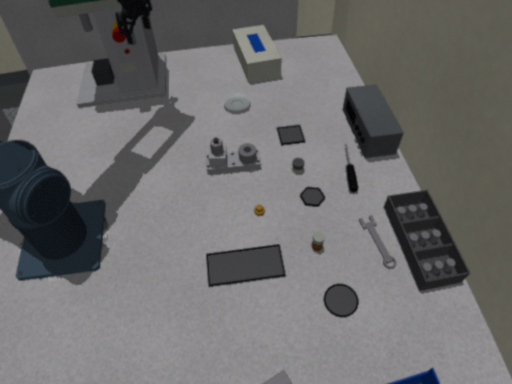

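View pics/0_wrist.png

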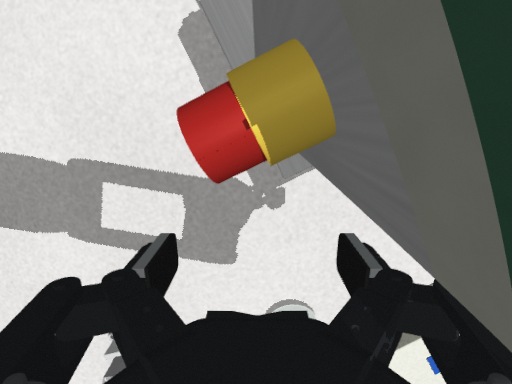

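The scene shows the stack at about (315,175) in the scene view, with the punch on the block and the disc farther out. The trays are at (200,213) long, (172,285) round, (300,244) hex and (383,214) square, and the vial is at (234,250). Next I'll measure these with the networks.

```bash
cat > h.py <<'E'
from workcell import arm
import cv2,numpy as np
from scipy.spatial.transform import Rotation as Rot
def K(c):
    f=192/np.tan(np.radians(c['fovy'])/2); return f
def proj(c,X):
    P=np.atleast_2d(X)@np.asarray(c['R']).T+c['t']; s=P[:,:2]/P[:,2:]
    r2=(s**2).sum(1,keepdims=True); d=s*(1+c['k1']*r2)
    return d*K(c)+[c['cx'],c['cy']]
def ray(c,uv):
    d=(np.atleast_2d(uv).astype(float)-[c['cx'],c['cy']])/K(c); s=d.copy()
    for _ in range(20): s=d/(1+c['k1']*(s**2).sum(1,keepdims=True))
    v=np.c_[s,np.ones(len(s))]@np.asarray(c['R'])
    o=-np.asarray(c['R']).T@c['t']
    return o,v/np.linalg.norm(v,axis=1,keepdims=True)
def onplane(c,uv,z):
    o,v=ray(c,uv); return o+v*((z-o[2])/v[:,2])[:,None]
E
cat > b.py <<'E'
from h import *
import pickle
out={}
for n in ['scene','side']:
    f=arm.grab_frame(n);c=arm.get_calibration(n)
    im=cv2.resize(f,None,fx=1.5,fy=1.5)
    for q in ['plate_mid','disc_mid','block_mid','punch_mid','tray_long','tray_round','tray_square','tray_hex','vial_mid']:
        r=arm.silhouettes(n,q)
        out[n,q]=[(d['p'],d['region'],d['box']) for d in r]
        for d in r[:2]:
            m=d['region']; ys,xs=np.nonzero(m); cen=np.array([xs.mean(),ys.mean()])
            z=.006 if 'tray' in q else .024
            cnt,_=cv2.findContours(m.astype(np.uint8),cv2.RETR_EXTERNAL,cv2.CHAIN_APPROX_NONE)
            P=onplane(c,max(cnt,key=len)[:,0],z)[:,:2].astype(np.float32)
            (x,y),(w,h),a=cv2.minAreaRect(P)
            print(n,q,round(d['p'],2),cen.round(1),'rect',round(x,4),round(y,4),round(w,3),round(h,3),round(a,1))
pickle.dump(out,open('sil.pkl','wb'))
E
python3 b.py
```

```text
scene plate_mid 0.94 [313.3 187. ] rect 0.4707 0.1616 0.071 0.175 88.1
scene disc_mid 0.71 [320.9 180.5] rect 0.4765 0.1848 0.047 0.101 56.1
scene block_mid 0.51 [304.9 166.6] rect 0.3987 0.1843 0.059 0.093 57.7
scene punch_mid 0.76 [307.5 152.4] rect 0.334 0.2309 0.032 0.095 58.0
scene tray_long 0.85 [198.  215.6] rect 0.4483 -0.1469 0.088 0.192 89.0
scene tray_round 0.71 [172.2 285.4] rect 0.644 -0.2668 0.073 0.082 75.1
scene tray_square 0.6 [382.7 214.5] rect 0.644 0.2563 0.079 0.08 89.0
scene tray_hex 0.89 [300.2 245.1] rect 0.653 0.0192 0.062 0.069 67.6
scene vial_mid 0.73 [233.6 250.2] rect 0.6207 -0.1256 0.026 0.074 69.6
side plate_mid 0.81 [231.2 164.2] rect 0.4553 0.1612 0.073 0.147 89.2
side disc_mid 0.73 [247.9 153.3] rect 0.5017 0.1841 0.078 0.045 82.6
side block_mid 0.59 [218.3 158.6] rect 0.4153 0.1842 0.065 0.048 83.9
side punch_mid 0.5 [216.4 146.3] rect 0.4161 0.2269 0.036 0.073 0.0
side tray_long 0.95 [244.5 265. ] rect 0.4464 -0.1488 0.088 0.181 89.3
side tray_round 0.56 [340.7 300.1] rect 0.6411 -0.2703 0.076 0.076 22.0
side tray_square 0.66 [290.5 133.6] rect 0.6399 0.2577 0.083 0.08 89.5
side tray_hex 0.94 [312.7 196.3] rect 0.6484 0.0175 0.068 0.059 39.7
side vial_mid 0.45 [317.5 241.3] rect 0.6225 -0.1267 0.053 0.025 67.2
```

```bash
cat > c.py <<'E'
from h import *
s=arm.sense();R=Rot.from_rotvec(s['orientation']).as_matrix();print(R.round(3))
c=arm.get_calibration('wrist');o=-c['R'].T@c['t']
print('cam pos in tool',(R.T@(o-s['position'])).round(4)); print('cam axes in tool\n',(c['R']@R).round(3))
E
python3 c.py
```

```text
[[ 0.     0.438  0.899]
 [ 0.     0.899 -0.438]
 [-1.     0.    -0.   ]]
cam pos in tool [-0.1632  0.0013 -0.0682]
cam axes in tool
 [[ 0.001  1.     0.001]
 [-0.268 -0.     0.963]
 [ 0.963 -0.001  0.268]]
```

Emit:
move_arm([
  {"y": -38, "z": 48},
  {"y": -38, "z": 48},
  {"y": -38, "z": 48},
  {"y": -38, "z": 48},
  {"x": -35, "y": -38, "z": 32},
  {"x": -35, "y": -38, "z": 32},
  {"rx": -0.15},
  {"rx": -0.15},
  {"rx": -0.154},
  {},
])

```text
invalid input
```

```bash
cat > look.py <<'E'
from h import *
import sys,pickle
tag=sys.argv[1]; qs=sys.argv[2:]
s=arm.sense();c=arm.get_calibration('wrist');f=arm.grab_frame('wrist')
R=Rot.from_rotvec(s['orientation']).as_matrix()
print('t',round(s['time'],2),'pos',s['position'].round(4),'psi',np.degrees(np.arctan2(R[1,2],R[0,2])).round(2),'ax',R[:,0].round(3),'w',round(s['width'],4),'F',s['ft_force'].round(1),'q',s['joints'].round(2))
cv2.imwrite(f'pics/{tag}.png',cv2.resize(f,None,fx=1.5,fy=1.5))
D={}
for q in qs:
    r=arm.silhouettes('wrist',q); D[q]=[(d['p'],d['region']) for d in r]
    for d in r[:2]: print(q,round(d['p'],2),np.round(d['box'],1))
pickle.dump((s,c,f,D),open(f'pics/{tag}.pkl','wb'))
E
python3 look.py 1 plate_mid disc_mid block_mid punch_mid
```

```text
t 1.15 pos [0.2411 0.4944 0.2109] psi -26.0 ax [ 0.  0. -1.] w 0.0852 F [-0.4  0.4  0.3] q [ 0.91  0.26  1.53  0.    1.35 -0.2 ]
plate_mid 0.61 [107.7 337.9 118.6 359.2]
block_mid 0.71 [102.9 339.3 119.5 362.3]
punch_mid 0.66 [103.7 351.6 125.3 383.2]
```

View pics/1.png

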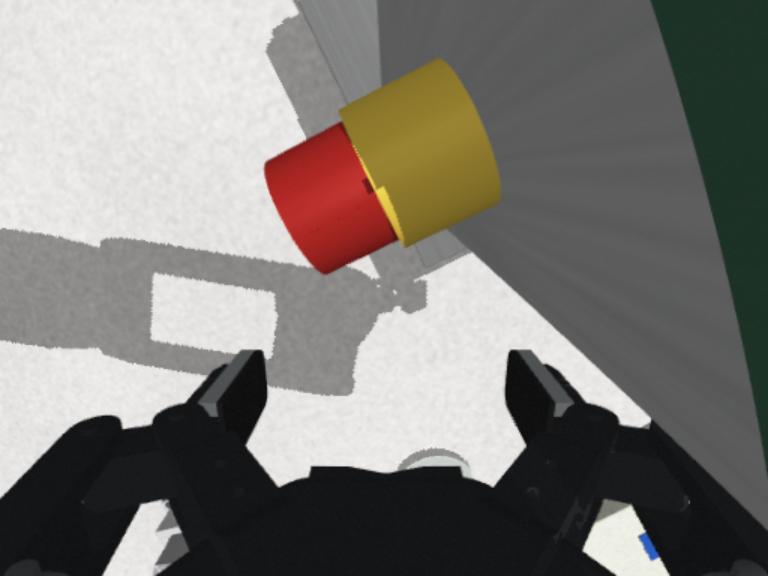

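Emit:
move_arm([
  {"y": -38, "z": 48},
  {"y": -38, "z": 48},
  {"y": -38, "z": 48},
  {"y": -38, "z": 48},
  {"x": -35, "y": -38, "z": 32},
  {"x": -35, "y": -38, "z": 32},
  {"rx": -0.15},
  {"rx": -0.15},
  {"rx": -0.154},
  {"x": 0},
])

```text
invalid input
```

```bash
python3 look.py 2 plate_mid disc_mid block_mid punch_mid
```

```text
t 1.4 pos [0.2411 0.4943 0.2109] psi -26.0 ax [-0. -0. -1.] w 0.0853 F [-0.1 -0.   0.5] q [ 0.91  0.26  1.54 -0.    1.35 -0.2 ]
block_mid 0.65 [102.3 336.  118.5 365.8]
punch_mid 0.83 [101.2 354.8 123.8 383. ]
```

View pics/2.png

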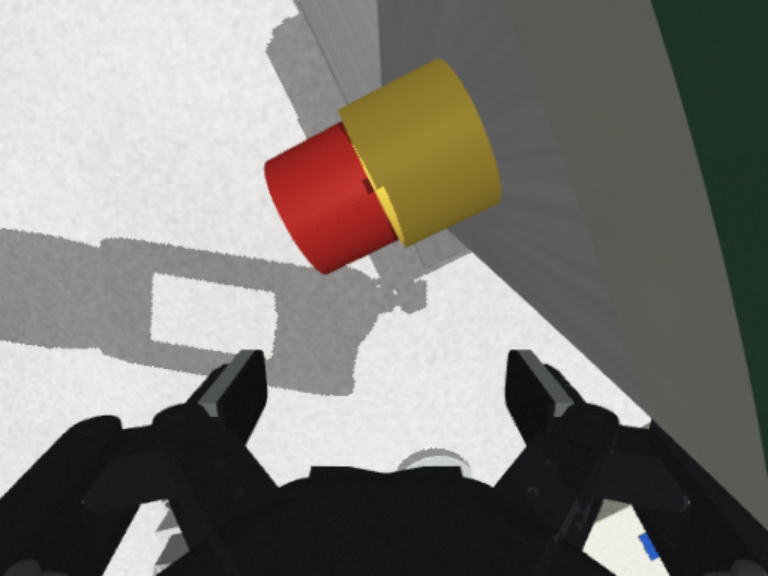

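Emit:
move_arm([
  {"x": 0, "y": -38, "z": 48, "rx": 0, "ry": 0, "rz": 0, "gripper": 0},
], squeeze=60)

```text
time: 1.78
position: [0.267, 0.4409, 0.2107]
orientation: [0.353, 1.542, -0.351]
ft_force: [2.0, -0.4, 0.1]
width: 0.0853
```

Emit:
move_arm([
  {"x": 0, "y": -38, "z": 48, "rx": 0, "ry": 0, "rz": 0, "gripper": 0},
  {"x": 0, "y": -38, "z": 48, "rx": 0, "ry": 0, "rz": 0, "gripper": 0},
  {"x": 0, "y": -38, "z": 48, "rx": 0, "ry": 0, "rz": 0, "gripper": 0},
  {"x": -35, "y": -38, "z": 32, "rx": 0, "ry": 0, "rz": 0, "gripper": 0},
  {"x": -35, "y": -38, "z": 32, "rx": 0, "ry": 0, "rz": 0, "gripper": 0},
  {"x": 0, "y": 0, "z": 0, "rx": -0.15, "ry": 0, "rz": 0, "gripper": 0},
  {"x": 0, "y": 0, "z": 0, "rx": -0.15, "ry": 0, "rz": 0, "gripper": 0},
  {"x": 0, "y": 0, "z": 0, "rx": -0.154, "ry": 0, "rz": 0, "gripper": 0},
  {"x": 0, "y": 0, "z": 0, "rx": 0, "ry": 0, "rz": 0, "gripper": 0},
])

```text
time: 2.9
position: [0.3712, 0.1771, 0.281]
orientation: [0.001, 1.57, -0.001]
ft_force: [1.3, 0.2, 0.4]
width: 0.0852
```

```bash
python3 look.py 3 plate_mid disc_mid block_mid punch_mid
```

```text
t 2.9 pos [0.3712 0.1771 0.281 ] psi -0.08 ax [ 0.  0. -1.] w 0.0852 F [1.3 0.2 0.4] q [ 0.17 -0.04  1.71 -0.    1.48 -1.4 ]
plate_mid 0.59 [232.8 165.5 276.6 254.6]
plate_mid 0.23 [ 43.3 151.6 101.  249.6]
disc_mid 0.59 [235.2 219.7 266.9 259.5]
block_mid 0.78 [237.6 173.7 271.7 210.5]
punch_mid 0.76 [242.6 183.1 266.2 213.3]
```

View pics/3.png

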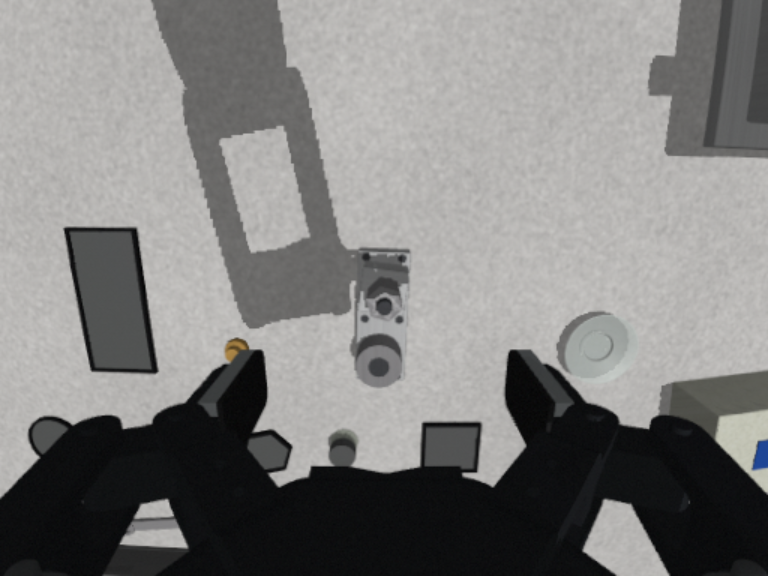

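Emit:
move_arm([
  {"x": 50, "y": -8, "z": 30, "rx": 0, "ry": 0, "rz": 0, "gripper": 0},
  {"x": 50, "y": -8, "z": 30, "rx": 0, "ry": 0, "rz": 0, "gripper": 0},
  {"x": 0, "y": 0, "z": 0, "rx": 0, "ry": 0, "rz": 0, "gripper": 0},
  {"x": 0, "y": 0, "z": 0, "rx": 0, "ry": 0, "rz": 0, "gripper": 0},
])

```text
time: 3.65
position: [0.4312, 0.1614, 0.1815]
orientation: [0.001, 1.571, -0.0]
ft_force: [-1.1, 0.1, 0.9]
width: 0.0855
```

```bash
python3 look.py 4 plate_mid disc_mid block_mid punch_mid tray_hex
```

```text
t 3.65 pos [0.4312 0.1614 0.1815] psi -0.03 ax [-0.  0. -1.] w 0.0855 F [-1.1  0.1  0.9] q [ 0.11  0.12  1.78  0.    1.24 -1.46]
plate_mid 0.81 [240.9 128.8 295.2 250. ]
disc_mid 0.74 [242.4 204.9 285.9 256.4]
block_mid 0.77 [244.5 138.6 292.8 188.2]
punch_mid 0.6 [254.6 150.  287.4 192.7]
tray_hex 0.54 [166.2 292.5 189.6 321.4]
```

View pics/4.png

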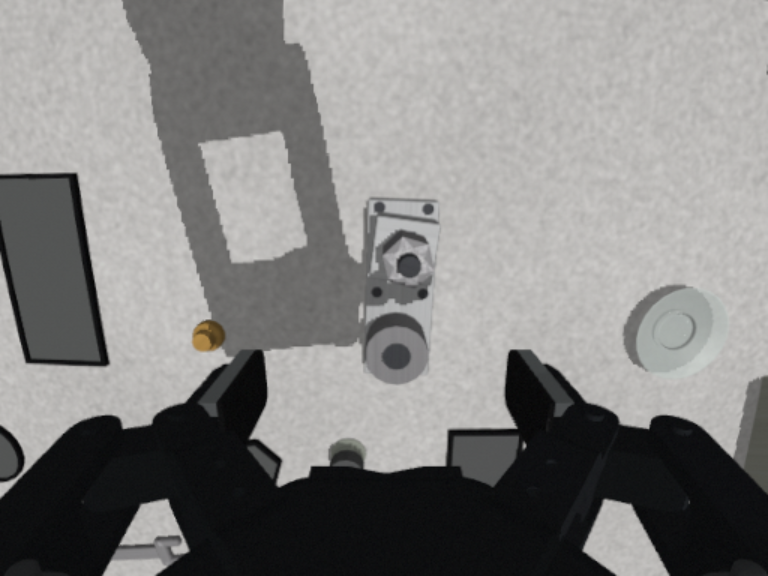

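```bash
cat > crop.py <<'E'
import sys,pickle,cv2
tag,x0,y0,x1,y1,k,out=sys.argv[1:]; x0,y0,x1,y1,k=map(int,(x0,y0,x1,y1,k))
s,c,f,D=pickle.load(open(f'pics/{tag}.pkl','rb'))
im=cv2.resize(f[y0:y1,x0:x1],None,fx=k,fy=k,interpolation=cv2.INTER_CUBIC)
for x in range((x0//10+1)*10,x1,10): cv2.line(im,((x-x0)*k,0),((x-x0)*k,6),(0,0,255),1); cv2.putText(im,str(x),((x-x0)*k,16),0,.35,(0,0,255),1)
for y in range((y0//10+1)*10,y1,10): cv2.line(im,(0,(y-y0)*k),(6,(y-y0)*k),(0,0,255),1); cv2.putText(im,str(y),(8,(y-y0)*k),0,.35,(0,0,255),1)
cv2.imwrite(f'pics/{out}.png',im)
E
python3 crop.py 4 230 120 330 205 7 4a;python3 crop.py 4 230 185 330 265 7 4b
```

```text
(no output)
```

View pics/4a.png

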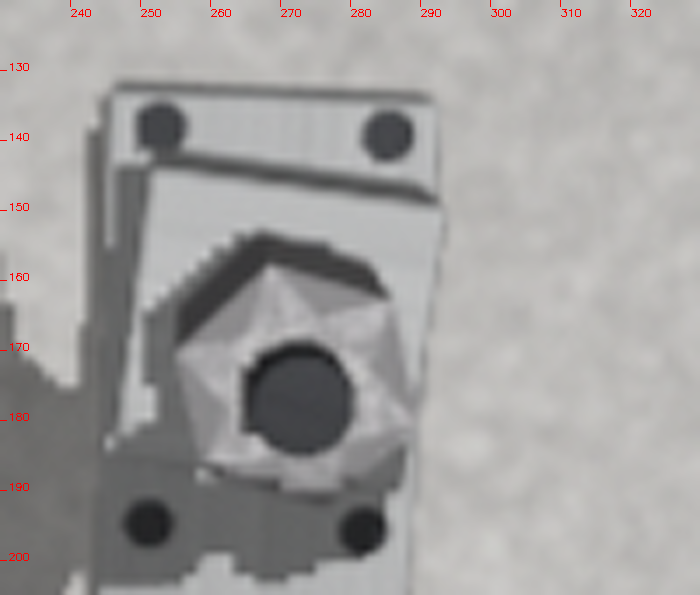

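View pics/4b.png

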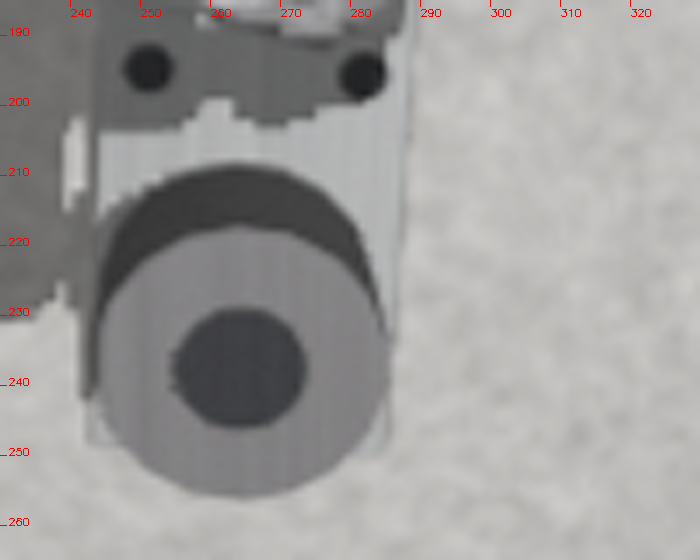

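```bash
cat > m.py <<'E'
from h import *
import pickle
s,c,f,D=pickle.load(open('pics/4.pkl','rb'))
P=lambda uv,z:onplane(c,uv,z)[:,:2]
a=P([[246,133],[290.5,134]],.024);d=a[1]-a[0];print('plate edge',a.round(4),np.linalg.norm(d),np.degrees(np.arctan2(-d[0],d[1])))
h=P([[252,138],[285,139.2],[251,194.5],[282,195.5]],.024);print('holes',h.round(4),h.mean(0))
d=h[1]-h[3]+h[0]-h[2];print('plate yaw',np.degrees(np.arctan2(-d[1],-d[0])))
e=P([[290.5,134],[285.5,240]],.024);print(e.round(4))
b=P([[251.5,144],[291.5,149]],.058);d=b[1]-b[0];print('block',b.round(4),np.linalg.norm(d),np.degrees(np.arctan2(-d[0],d[1])))
v=P([[267.8,158.3],[283.5,163],[287.3,180],[277,191],[258,186],[254.5,170.3]],.094);print('hex',v.round(4),v.mean(0))
r=v-v.mean(0);print(np.linalg.norm(r,axis=1).round(4),np.degrees(np.arctan2(r[:,1],r[:,0])).round(0))
print('nose',P([[272,177]],.106))
print('disc',P([[264,237],[264,217.5],[264,256.3],[243,237],[285,237]],.058).round(4),'bore',P([[263.8,237.5]],.058))
E
python3 m.py
```

```text
plate edge [[0.3828 0.1498]
 [0.3839 0.2018]] 0.051963081081931144 -1.2781796796998515
holes [[0.3886 0.1568]
 [0.39   0.1955]
 [0.4575 0.1552]
 [0.4588 0.1935]] [0.42370647 0.17524557]
plate yaw -1.4962640837341854
[[0.3839 0.2018]
 [0.5192 0.1996]]
block [[0.3922 0.1568]
 [0.3974 0.1991]] 0.04262381221771299 -7.091606017988901
hex [[0.4019 0.1727]
 [0.4063 0.1875]
 [0.4227 0.1915]
 [0.4335 0.1819]
 [0.4285 0.1635]
 [0.4132 0.1602]] [0.41768152 0.17621204]
[0.0162 0.016  0.0161 0.0168 0.0167 0.0166] [-167.  135.   72.   20.  -49. -106.]
nose [[0.41703615 0.17616448]]
disc [[0.4989 0.1706]
 [0.4747 0.1705]
 [0.5239 0.1708]
 [0.4988 0.1463]
 [0.4989 0.195 ]] bore [[0.4994866  0.17040238]]
```

The punch is at about (0.417, 0.176) with its flats at 104°. The block is at (0.416, 0.175) with yaw −7°, and the disc at (0.499, 0.1705). The plate has yaw −1.5°. The picture agrees: nose at px (272,177), disc bore at (264,237). I'll grasp the punch next.

Emit:
move_arm([
  {"x": 20, "y": 15, "z": -14, "rx": -0.122, "ry": 0, "rz": 0, "gripper": 0},
  {"x": 20, "y": 0, "z": 0, "rx": -0.122, "ry": 0, "rz": 0, "gripper": 0},
  {"x": 0, "y": 0, "z": 0, "rx": 0, "ry": 0, "rz": 0, "gripper": 0},
])

```text
time: 4.32
position: [0.4161, 0.1763, 0.1404]
orientation: [-0.191, 1.564, 0.191]
ft_force: [-0.3, 0.5, 1.5]
width: 0.0858
```

```bash
python3 look.py 5; python3 crop.py 5 170 120 370 270 4 5a
```

```text
t 4.33 pos [0.4161 0.1763 0.1404] psi 13.96 ax [-0.002 -0.    -1.   ] w 0.0858 F [-0.3  0.5  1.5] q [ 0.15  0.15  1.86 -0.    1.13 -1.66]
```

View pics/5a.png

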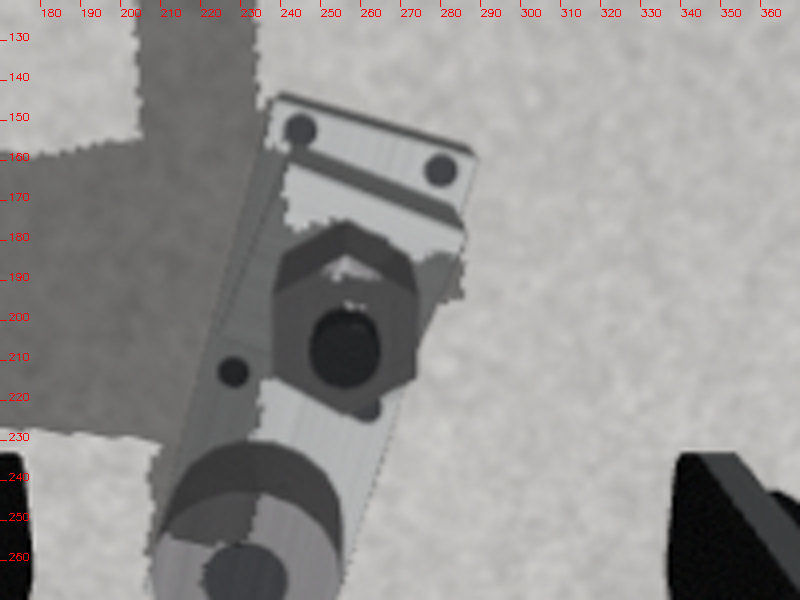

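The punch flats run vertically in the crop, at x = 236 and 272, centred between the jaws. I'll descend and grip.

Emit:
move_arm([
  {"x": 38, "y": 0, "z": 1, "rx": 0, "ry": 0, "rz": 0, "gripper": 0},
  {"x": 38, "y": 0, "z": 0, "rx": 0, "ry": 0, "rz": 0, "gripper": 0},
  {"x": 0, "y": 0, "z": 0, "rx": 0, "ry": 0, "rz": 0, "gripper": 0.3},
  {"x": 0, "y": 0, "z": 0, "rx": 0, "ry": 0, "rz": 0, "gripper": 0.5},
  {"x": 0, "y": 0, "z": 0, "rx": 0, "ry": 0, "rz": 0, "gripper": 0.8},
  {"x": 0, "y": 0, "z": 0, "rx": 0, "ry": 0, "rz": 0, "gripper": 1},
  {"x": 0, "y": 0, "z": 0, "rx": 0, "ry": 0, "rz": 0, "gripper": 1},
  {"x": 0, "y": 0, "z": 0, "rx": 0, "ry": 0, "rz": 0, "gripper": 1},
], squeeze=40)

```text
time: 5.38
position: [0.4198, 0.1766, 0.0669]
orientation: [-0.191, 1.558, 0.191]
ft_force: [0.6, 0.3, 5.8]
width: 0.0288
```

Emit:
move_arm([
  {"x": -20, "y": 0, "z": 0, "rx": 0, "ry": 0, "rz": 0, "gripper": 1},
  {"x": -40, "y": 0, "z": 0, "rx": 0, "ry": 0, "rz": 0, "gripper": 1},
  {"x": -50, "y": 0, "z": 0, "rx": 0, "ry": 0, "rz": 0, "gripper": 1},
  {"x": -30, "y": 0, "z": 0, "rx": 0, "ry": 0, "rz": 0, "gripper": 1},
  {"x": 0, "y": 0, "z": 0, "rx": 0, "ry": 0, "rz": 0, "gripper": 1},
])

```text
time: 6.0
position: [0.42, 0.1768, 0.208]
orientation: [-0.191, 1.555, 0.192]
ft_force: [-0.5, -0.1, -2.7]
width: 0.0284
```

```bash
python3 look.py 6 punch_mid tray_hex; python3 -c "
from h import *
cv2.imwrite('pics/6s.png',arm.grab_frame('side'))"
```

```text
t 6.0 pos [0.42   0.1768 0.208 ] psi 13.99 ax [ 0.007  0.001 -1.   ] w 0.0284 F [-0.5 -0.1 -2.7] q [ 0.15  0.08  1.76  0.    1.29 -1.66]
punch_mid 0.85 [231.5 189.4 285.3 265.9]
tray_hex 0.52 [111.8 263.5 140.  284.6]
```

View pics/6.png

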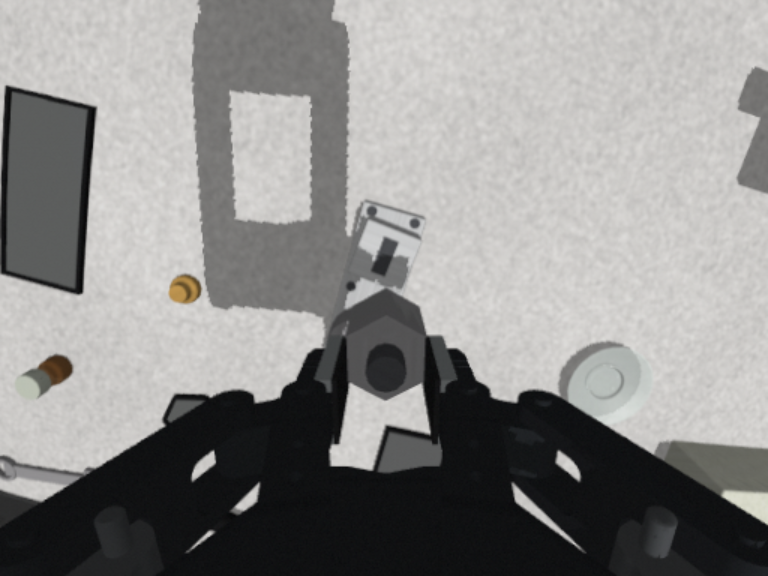

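View pics/6s.png

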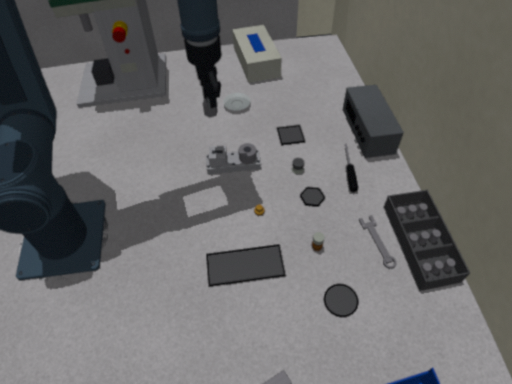

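```bash
cat > n.py <<'E'
from h import *
import pickle
s,c,f,D=pickle.load(open('pics/6.pkl','rb'))
R=Rot.from_rotvec(s['orientation']).as_matrix()
X=onplane(c,[[256.8,245.5]],s['position'][2]+.039)
print('nose in tool',(R.T@(X-s['position']).T).ravel().round(4))
def tri(a,b):
    A=[];B=[]
    for n,uv in (('scene',a),('side',b)):
        o,v=ray(arm.get_calibration(n),[uv]); v=v[0]; M=np.eye(3)-np.outer(v,v); A.append(M);B.append(M@o)
    x=np.linalg.solve(sum(A),sum(B)); return x.round(4)
print('knob',tri((335.5,220),(298.5,164)),'vial cap',tri((234,243),(318,236)),'orange',tri((262,207),(259.5,209)))
S=pickle.load(open('sil.pkl','rb'))
for q in ['tray_hex','tray_square','tray_round','tray_long']:
    print(q,tri(*[np.array([x.mean() for x in np.nonzero(S[n,q][0][1])][::-1]) for n in ('scene','side')]))
E
python3 n.py
```

```text
nose in tool [-0.039   0.0009 -0.004 ]
knob [0.6325 0.122  0.0236] vial cap [ 0.6223 -0.1245  0.0437] orange [ 0.5035 -0.0021  0.0139]
tray_hex [0.6495 0.0207 0.002 ]
tray_square [0.6411 0.2604 0.0015]
tray_round [ 0.6417 -0.2684  0.0019]
tray_long [ 0.4447 -0.1445 -0.0043]
```

Emit:
move_arm([
  {"x": 0, "y": -25, "z": 22, "rx": 0, "ry": 0, "rz": 0, "gripper": 1},
  {"x": 0, "y": -45, "z": 40, "rx": 0, "ry": 0, "rz": 0, "gripper": 1},
  {"x": 0, "y": -45, "z": 40, "rx": 0, "ry": 0, "rz": 0, "gripper": 1},
  {"x": 0, "y": -45, "z": 40, "rx": 0, "ry": 0, "rz": 0, "gripper": 1},
  {"x": 0, "y": -30, "z": 28, "rx": 0, "ry": 0, "rz": 0, "gripper": 1},
  {"x": 0, "y": -18, "z": 18, "rx": 0, "ry": 0, "rz": 0, "gripper": 1},
  {"x": 0, "y": 0, "z": 0, "rx": 0, "ry": 0, "rz": 0, "gripper": 1},
  {"x": 0, "y": 0, "z": 0, "rx": 0, "ry": 0, "rz": 0, "gripper": 1},
])

```text
time: 7.2
position: [0.6497, 0.0205, 0.2032]
orientation: [-0.191, 1.566, 0.193]
ft_force: [-0.1, 0.3, -1.8]
width: 0.0282
```

```bash
python3 look.py 7 punch_mid tray_hex
```

```text
t 7.2 pos [0.6497 0.0205 0.2032] psi 13.99 ax [-0.003  0.001 -1.   ] w 0.0282 F [-0.1  0.3 -1.8] q [-0.14  0.45  1.28  0.    1.42 -1.95]
punch_mid 0.73 [230.7 191.4 283.  267.7]
tray_hex 0.94 [235.5 143.7 285.1 190.4]
tray_hex 0.16 [366.4   0.  450.  114.8]
```

View pics/7.png

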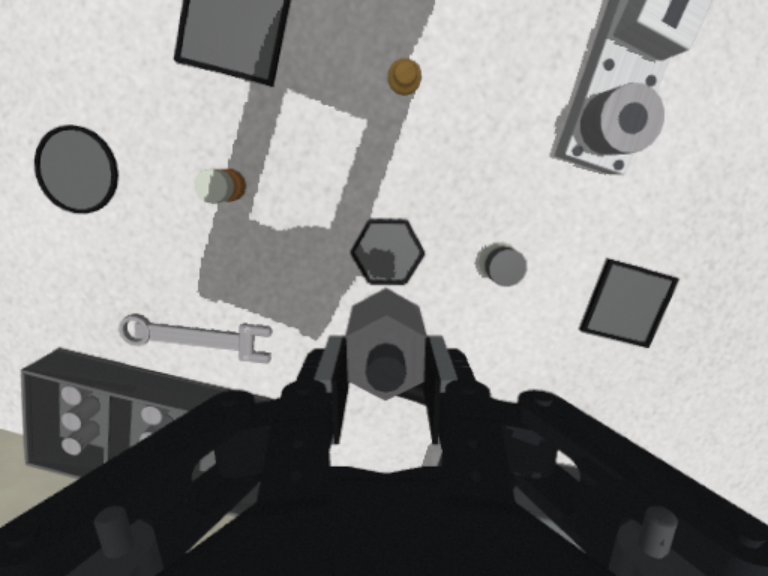

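```bash
cat > t.py <<'E'
from h import *
import sys
def trays(cam,c,qs):
    for q in qs:
        for d in arm.silhouettes(cam,q)[:1]:
            cnt,_=cv2.findContours(d['region'].astype(np.uint8),cv2.RETR_EXTERNAL,cv2.CHAIN_APPROX_NONE)
            P=(onplane(c,max(cnt,key=len)[:,0]+0.,.005)[:,:2]).astype(np.float32)
            (x,y),(w,h),a=cv2.minAreaRect(P); M=cv2.moments((P*1e4).astype(np.float32)); 
            print(q,round(d['p'],2),np.round(d['box']),'rect',round(x,4),round(y,4),round(w,3),round(h,3),round(a,1),'cen',round(M['m10']/M['m00']/1e4,4),round(M['m01']/M['m00']/1e4,4))
if __name__=='__main__':
    c=arm.get_calibration('wrist'); trays('wrist',c,sys.argv[1:])
E
python3 t.py tray_hex tray_square tray_round tray_long
python3 - <<'E'
from h import *
import pickle
s,c,f,D=pickle.load(open('pics/7.pkl','rb'))
R=Rot.from_rotvec(s['orientation']).as_matrix()
P=onplane(c,np.array([[364,219],[411,221],[424,253],[407,284],[362,281],[351,249]])/1.5,.006)[:,:2]
print('hex manual',P.mean(0).round(4),np.linalg.norm(P-P.mean(0),axis=1).round(4),np.degrees(np.arctan2(*(P-P.mean(0)).T[::-1])).round(0))
P=onplane(c,np.array([[609,259],[678,278],[650,347],[580,329]])/1.5,.006)[:,:2]
print('sq manual',P.round(4),P.mean(0).round(4)); d=(P[1]-P[0]),(P[3]-P[0]);print([ (np.linalg.norm(x).round(4),np.degrees(np.arctan2(x[1],x[0])).round(1)) for x in d])
X=onplane(c,[[256.8,245.5]],s['position'][2]+.039)
print('nose in tool',(R.T@(X-s['position']).T).ravel().round(4),X)
E
```

```text
tray_hex 0.94 [236. 144. 285. 190.] rect 0.6499 0.0228 0.061 0.067 14.0 cen 0.6503 0.023
tray_square 0.61 [390. 176. 452. 232.] rect 0.6435 0.2615 0.076 0.08 0.1 cen 0.6433 0.2611
tray_round 0.77 [ 24.  81.  78. 143.] rect 0.6445 -0.2664 0.077 0.079 2.7 cen 0.6441 -0.2666
tray_long 0.77 [116.   1. 196.  60.] rect 0.5033 -0.1449 0.088 0.068 89.2 cen 0.5074 -0.1427
hex manual [0.6489 0.0228] [0.0354 0.035  0.0339 0.0357 0.0355 0.0321] [-132.  156.  102.   46.  -25.  -80.]
sq manual [[0.6055 0.2239]
 [0.6058 0.2976]
 [0.6781 0.2997]
 [0.6769 0.2224]] [0.6416 0.2609]
[(np.float64(0.0737), np.float64(89.8)), (np.float64(0.0714), np.float64(-1.3))]
nose in tool [-0.039   0.0009 -0.004 ] [[0.64571475 0.02042589 0.2421677 ]]
```

Emit:
move_arm([
  {"x": 40, "y": 1, "z": 5, "rx": 0, "ry": 0, "rz": 0, "gripper": 1},
  {"x": 50, "y": 0, "z": 0, "rx": 0, "ry": 0, "rz": 0, "gripper": 1},
  {"x": 50, "y": 0, "z": 0, "rx": 0, "ry": 0, "rz": 0, "gripper": 1},
  {"x": 30, "y": 0, "z": 0, "rx": 0, "ry": 0, "rz": 0, "gripper": 1},
  {"x": 10, "y": 0, "z": 0, "rx": 0, "ry": 0, "rz": 0, "gripper": 1},
  {"x": 0, "y": 0, "z": 0, "rx": 0, "ry": 0, "rz": 0, "gripper": 1},
  {"x": 0, "y": 0, "z": 0, "rx": 0, "ry": 0, "rz": 0, "gripper": 1},
])

```text
time: 8.43
position: [0.657, 0.0221, 0.0269]
orientation: [-0.192, 1.559, 0.191]
ft_force: [0.5, 0.3, -1.9]
width: 0.0281
```

```bash
python3 look.py 8; python3 crop.py 8 170 130 350 280 4 8a
```

```text
t 8.43 pos [0.657  0.0221 0.0269] psi 14.0 ax [ 0.004 -0.    -1.   ] w 0.0281 F [ 0.5  0.3 -1.9] q [-0.14  0.6   1.47  0.    1.06 -1.95]
```

View pics/8a.png

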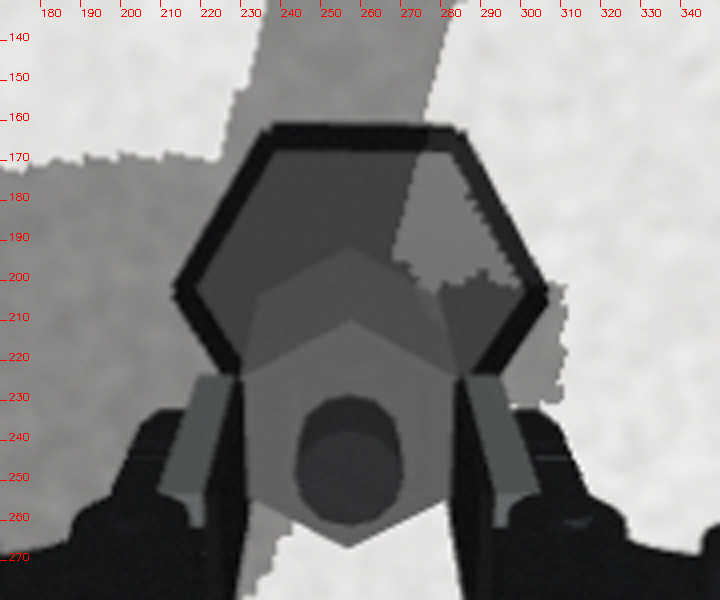

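Run:
```python
from h import *
import pickle
s,c,f,D=pickle.load(open('pics/8.pkl','rb'))
R=Rot.from_rotvec(s['orientation']).as_matrix();p=s['position']
def T(uv,z): X=onplane(c,[uv],z)[0]; return (R.T@(X-p)).round(4),X.round(4)
zb=p[2]-.0089
print('topv',T((257,211),zb+.036));print('botv',T((257,193),zb));print('nose',T((257.5,247),zb+.048))
P=[T(uv,.006)[1] for uv in ((214,203),(303.5,203.5),(238,162),(284.5,162))];print(*P)
print('left-right mid',(P[0]+P[1])/2); m=(P[2]+P[3])/2; z=R[:,2]; print('from top flat',m+z*.030)
```

```text
topv (array([-0.0272,  0.001 , -0.0183]), array([0.6389, 0.0187, 0.054 ]))
botv (array([ 0.0088,  0.0011, -0.018 ]), array([0.6393, 0.0188, 0.018 ]))
nose (array([-0.0391,  0.0013, -0.0033]), array([0.6534, 0.0226, 0.066 ]))
[ 0.6574 -0.0085  0.006 ] [0.6423 0.0539 0.006 ] [0.6244 0.0016 0.006 ] [0.6166 0.0326 0.006 ]
left-right mid [0.64985 0.0227  0.006  ]
from top flat [0.64960919 0.02435572 0.00609844]
```

Emit:
move_arm([
  {"x": 6, "y": 1.5, "z": -4.5, "rx": 0, "ry": 0, "rz": 0, "gripper": 1},
  {"x": 5, "y": 0, "z": 0, "rx": 0, "ry": 0, "rz": 0, "gripper": 1},
  {"x": 1.5, "y": 0, "z": 0, "rx": 0, "ry": 0, "rz": 0, "gripper": 1},
  {"x": 0, "y": 0, "z": 0, "rx": 0, "ry": 0, "rz": 0, "gripper": 1},
])

```text
time: 8.98
position: [0.6508, 0.0226, 0.0123]
orientation: [-0.192, 1.562, 0.192]
ft_force: [-0.4, -0.2, -1.2]
width: 0.0285
```

```bash
python3 look.py 9; python3 crop.py 9 170 130 350 280 4 9a
```

```text
t 8.97 pos [0.6508 0.0226 0.0123] psi 13.99 ax [-0.  0. -1.] w 0.0285 F [-0.4 -0.2 -1.2] q [-0.14  0.61  1.5   0.    1.03 -1.95]
```

View pics/9a.png

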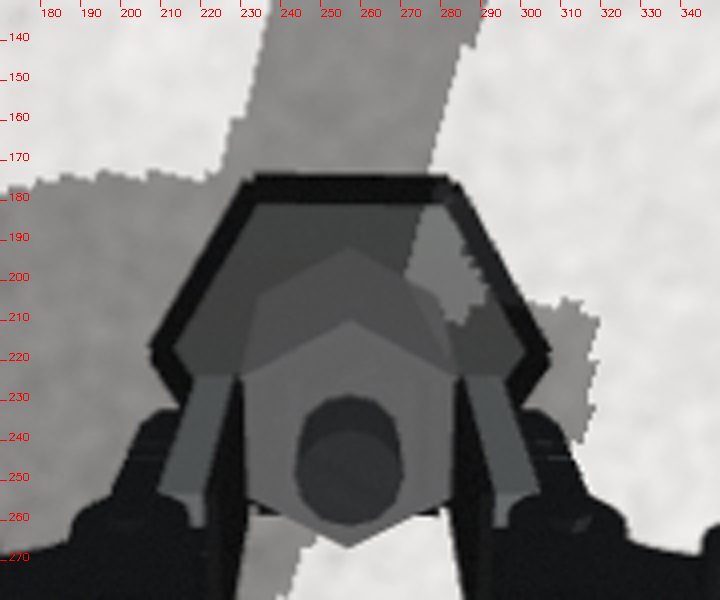

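Run:
```python
from h import *
import pickle
s,c,f,D=pickle.load(open('pics/9.pkl','rb'))
R=Rot.from_rotvec(s['orientation']).as_matrix();p=s['position']
def T(uv,z): X=onplane(c,[uv],z)[0]; return (R.T@(X-p)).round(4)
zb=.0035
print('botv',T((257,193),zb),'topv',T((257,211),zb+.036),'nose',T((257.5,247),zb+.048))
P=[T(uv,.006) for uv in ((207.5,217),(303,217.5),(232.5,175),(281.5,175.5))]
print('mid',(P[0]+P[1])/2,(P[2]+P[3])/2+[0,0,.030])
```

```text
botv [ 0.0088  0.0011 -0.018 ] topv [-0.0272  0.001  -0.0183] nose [-0.0392  0.0013 -0.0033]
mid [ 0.0063  -0.00015 -0.0018 ] [ 0.0063  0.0011 -0.0006]
```

Emit:
move_arm([
  {"x": 0.7, "y": -0.5, "z": 0, "rx": 0, "ry": 0, "rz": 0, "gripper": 1},
  {"x": 0, "y": 0, "z": 0, "rx": 0, "ry": 0, "rz": 0, "gripper": 1},
  {"x": 0, "y": 0, "z": 0, "rx": 0, "ry": 0, "rz": 0, "gripper": 1},
])

```text
time: 9.4
position: [0.6511, 0.0223, 0.012]
orientation: [-0.192, 1.562, 0.192]
ft_force: [-0.9, 0.6, 0.3]
width: 0.0284
```

Emit:
move_arm([
  {"x": 0.5, "y": 0, "z": 0, "rx": 0, "ry": 0, "rz": 0, "gripper": 1},
  {"x": 0, "y": 0, "z": 0, "rx": 0, "ry": 0, "rz": 0, "gripper": 1},
  {"x": 0, "y": 0, "z": 0, "rx": 0, "ry": 0, "rz": 0, "gripper": 0.6},
  {"x": 0, "y": 0, "z": 0, "rx": 0, "ry": 0, "rz": 0, "gripper": 0.4},
  {"x": 0, "y": 0, "z": 0, "rx": 0, "ry": 0, "rz": 0, "gripper": 0.3},
  {"x": 0, "y": 0, "z": 0, "rx": 0, "ry": 0, "rz": 0, "gripper": 0.3},
])

```text
time: 10.15
position: [0.6509, 0.0221, 0.0111]
orientation: [-0.192, 1.562, 0.192]
ft_force: [-0.1, 0.0, -0.4]
width: 0.0597
```

```bash
python3 look.py 10; python3 crop.py 10 170 130 350 280 4 10a
```

```text
t 10.15 pos [0.6509 0.0221 0.0111] psi 13.99 ax [-0. -0. -1.] w 0.0597 F [-0.1  0.  -0.4] q [-0.14  0.62  1.5  -0.    1.03 -1.95]
```

View pics/10a.png

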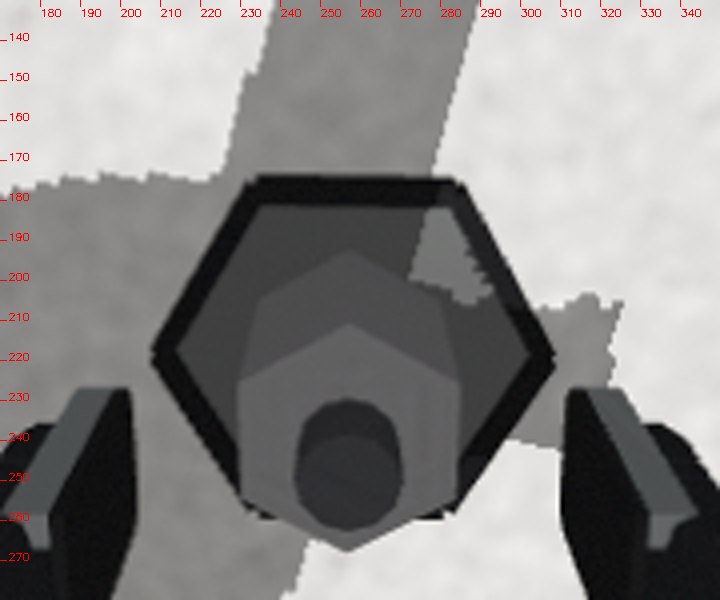

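Emit:
move_arm([
  {"x": -30, "y": 0, "z": 0, "rx": 0, "ry": 0, "rz": 0, "gripper": 0.3},
  {"x": -50, "y": 0, "z": 0, "rx": 0, "ry": 0, "rz": 0, "gripper": 0.1},
  {"x": -55, "y": 0, "z": 0, "rx": 0, "ry": 0, "rz": 0, "gripper": 0},
  {"x": 0, "y": 45, "z": -28, "rx": 0, "ry": 0, "rz": 0, "gripper": 0},
  {"x": 0, "y": 45, "z": -28, "rx": 0, "ry": 0, "rz": 0, "gripper": 0},
  {"x": 0, "y": 45, "z": -28, "rx": 0, "ry": 0, "rz": 0, "gripper": 0},
  {"x": 0, "y": 45, "z": -27.6, "rx": 0, "ry": 0, "rz": 0, "gripper": 0},
  {"x": 0, "y": 0, "z": 0, "rx": 0.122, "ry": 0, "rz": 0, "gripper": 0},
  {"x": 0, "y": 0, "z": 0, "rx": 0.122, "ry": 0, "rz": 0, "gripper": 0},
  {"x": 0, "y": 0, "z": 0, "rx": 0, "ry": 0, "rz": 0, "gripper": 0},
])

```text
time: 11.45
position: [0.499, 0.17, 0.1464]
orientation: [-0.001, 1.57, 0.001]
ft_force: [0.5, 0.0, 0.1]
width: 0.0852
```

```bash
python3 look.py 11; python3 crop.py 11 170 80 350 280 3 11a; python3 -c "
from h import *
f=arm.grab_frame('scene');cv2.imwrite('pics/11s.png',cv2.resize(f[120:300,140:420],None,fx=2.8,fy=2.8))"
```

```text
t 11.45 pos [0.499  0.17   0.1464] psi 0.09 ax [ 0.  0. -1.] w 0.0852 F [0.5 0.  0.1] q [ 0.12  0.27  1.68 -0.    1.19 -1.46]
```

View pics/11a.png

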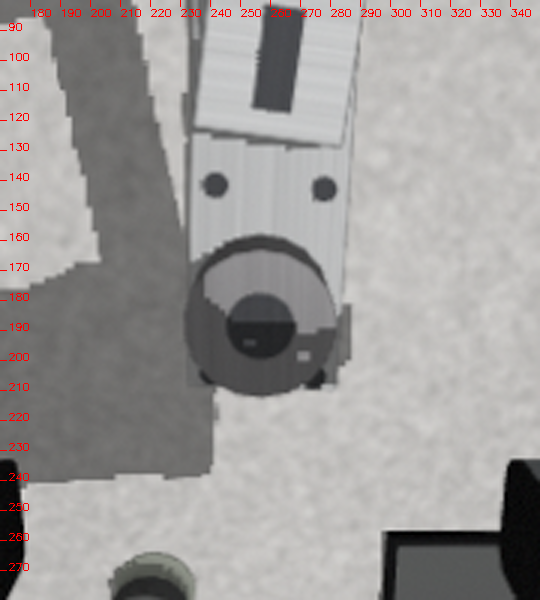

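View pics/11s.png

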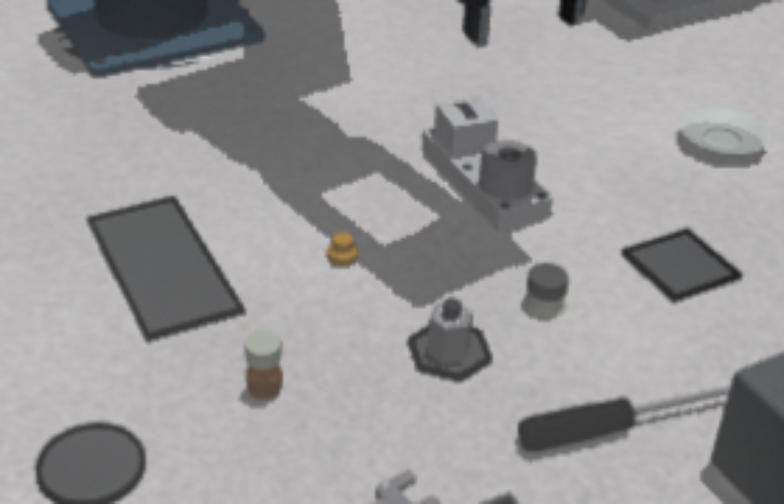

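Run:
```python
from h import *
import pickle
s,c,f,D=pickle.load(open('pics/11.pkl','rb'))
P=lambda uv,z:onplane(c,uv,z)[:,:2].round(4)
print('disc',P([[228.3,187],[280,187],[254,163],[254,211.5]],.058),'bore',P([[254,188.5]],.058))
print('block edge',P([[231.5,123],[281.5,128.8]],.058),'holes',P([[238.7,141.5],[275,142.8]],.024))
```

```text
disc [[0.4976 0.1435]
 [0.4976 0.1933]
 [0.4743 0.1683]
 [0.5226 0.1682]] bore [[0.4991 0.1683]]
block edge [[0.4376 0.148 ]
 [0.4427 0.1934]] holes [[0.4573 0.152 ]
 [0.4586 0.19  ]]
```

Emit:
move_arm([
  {"x": 50, "y": -2, "z": 0, "rx": 0, "ry": 0, "rz": 0, "gripper": 0},
  {"x": 50, "y": 0, "z": 0, "rx": 0, "ry": 0, "rz": 0, "gripper": 0},
  {"x": 20, "y": 0, "z": 0, "rx": 0, "ry": 0, "rz": 0, "gripper": 0},
  {"x": 0, "y": 0, "z": 0, "rx": 0, "ry": 0, "rz": 0, "gripper": 0.2},
  {"x": 0, "y": 0, "z": 0, "rx": 0, "ry": 0, "rz": 0, "gripper": 0.4},
  {"x": 0, "y": 0, "z": 0, "rx": 0, "ry": 0, "rz": 0, "gripper": 0.7},
  {"x": 0, "y": 0, "z": 0, "rx": 0, "ry": 0, "rz": 0, "gripper": 0.8},
  {"x": 0, "y": 0, "z": 0, "rx": 0, "ry": 0, "rz": 0, "gripper": 0.8},
])

```text
time: 12.55
position: [0.5004, 0.1681, 0.0278]
orientation: [0.0, 1.568, 0.001]
ft_force: [-0.2, 1.2, 6.5]
width: 0.0481
```

```bash
python3 look.py 12; python3 -c "
from h import *
f=arm.grab_frame('scene');cv2.imwrite('pics/12s.png',cv2.resize(f[120:260,240:400],None,fx=4,fy=4))"
```

```text
t 12.55 pos [0.5004 0.1681 0.0278] psi 0.03 ax [ 0.003  0.001 -1.   ] w 0.0481 F [-0.2  1.2  6.5] q [ 0.11  0.41  1.82  0.    0.91 -1.46]
```

View pics/12.png

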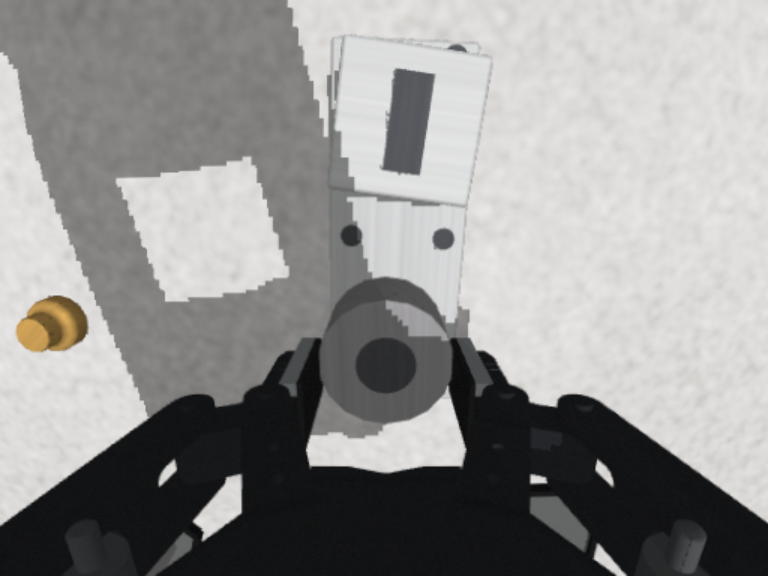

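View pics/12s.png

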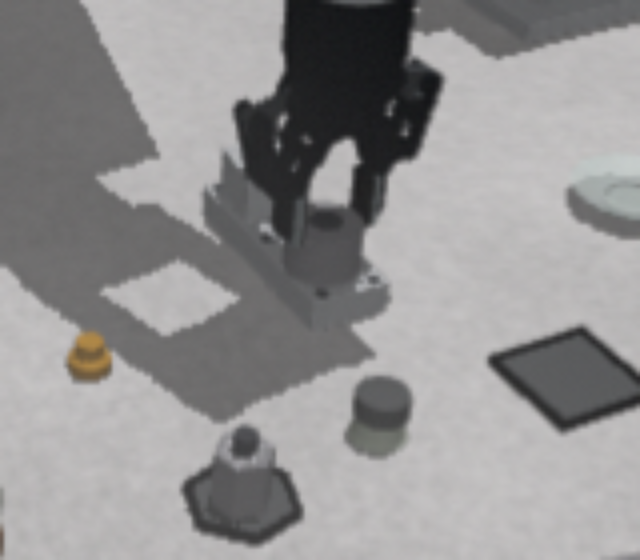

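Emit:
move_arm([
  {"x": -10, "y": 0, "z": 0, "rx": 0, "ry": 0, "rz": 0, "gripper": 0.8},
  {"x": -40, "y": 0, "z": 0, "rx": 0, "ry": 0, "rz": 0, "gripper": 0.8},
  {"x": -50, "y": 0, "z": 0, "rx": 0, "ry": 0, "rz": 0, "gripper": 0.8},
  {"x": -50, "y": -15, "z": 5, "rx": 0, "ry": 0, "rz": 0, "gripper": 0.8},
  {"x": -20, "y": -40, "z": 12, "rx": 0, "ry": 0, "rz": 0, "gripper": 0.8},
  {"x": 0, "y": -55, "z": 18, "rx": 0, "ry": 0, "rz": 0, "gripper": 0.8},
  {"x": 0, "y": -55, "z": 18, "rx": 0, "ry": 0, "rz": 0, "gripper": 0.8},
  {"x": 0, "y": -55, "z": 18, "rx": 0, "ry": 0, "rz": 0, "gripper": 0.8},
  {"x": 0, "y": -55, "z": 18, "rx": 0, "ry": 0, "rz": 0, "gripper": 0.8},
  {"x": 0, "y": -55, "z": 18, "rx": 0, "ry": 0, "rz": 0, "gripper": 0.8},
  {"x": 0, "y": -55, "z": 18, "rx": 0, "ry": 0, "rz": 0, "gripper": 0.8},
  {"x": 0, "y": -35, "z": 10, "rx": 0, "ry": 0, "rz": 0, "gripper": 0.8},
])

```text
time: 14.15
position: [0.6339, -0.2551, 0.1957]
orientation: [0.001, 1.572, -0.001]
ft_force: [-0.2, 0.5, -3.4]
width: 0.0476
```

Emit:
move_arm([
  {"x": 0, "y": -15, "z": 5, "rx": 0, "ry": 0, "rz": 0, "gripper": 0.8},
  {"x": 0, "y": 0, "z": 0, "rx": 0, "ry": 0, "rz": 0, "gripper": 0.8},
  {"x": 0, "y": 0, "z": 0, "rx": 0, "ry": 0, "rz": 0, "gripper": 0.8},
])

```text
time: 14.52
position: [0.6389, -0.2653, 0.1963]
orientation: [-0.0, 1.571, 0.002]
ft_force: [-0.1, -0.0, -3.5]
width: 0.0476
```

```bash
python3 look.py 13 ; python3 t.py tray_round tray_long
```

```text
t 14.53 pos [ 0.6389 -0.2653  0.1963] psi 0.08 ax [-0.001  0.001 -1.   ] w 0.0476 F [-0.1 -0.  -3.5] q [-0.55  0.53  1.17  0.    1.45 -2.13]
tray_round 0.6 [228. 141. 283. 190.] rect 0.636 -0.2675 0.061 0.076 1.5 cen 0.6367 -0.2671
tray_long 0.93 [318.   0. 393.  90.] rect 0.4849 -0.146 0.088 0.102 89.7 cen 0.4855 -0.145
```

View pics/13.png

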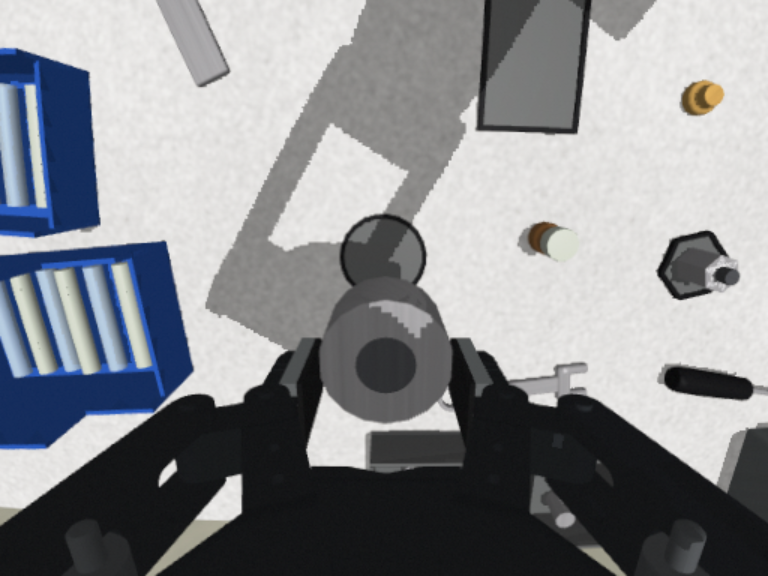

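```bash
python3 - <<'E'
from h import *
import pickle
from scipy.optimize import least_squares
s,c,f,D=pickle.load(open('pics/13.pkl','rb'))
P=onplane(c,np.array([[340,255],[345,237],[361,219],[384,214],[408,220],[422,237],[426.5,255],[344,275]])/1.5,.006)[:,:2]
r=least_squares(lambda p:np.hypot(*(P-p[:2]).T)-.039,[.64,-.267]);print(r.x,r.fun.round(4))
R=Rot.from_rotvec(s['orientation']).as_matrix();p=s['position']
T=lambda uv,z:(R.T@(onplane(c,[uv],z)[0]-p)).round(4)
zb=p[2]-.0038
for u in [(386,350+15),]: print('bore',T(np.array(u)/1.5,zb+.034))
for u in [(319,362),(452,362),(386,422),(386,302)]: print(T(np.array(u)/1.5,zb+.034))
E
python3 crop.py 13 190 140 330 290 5 13a
```

```text
[ 0.6432222  -0.26574345] [-0.0004 -0.0005  0.0004 -0.0004  0.0006 -0.0004 -0.0007 -0.0002]
bore [-0.0302  0.0013 -0.0011]
[-0.0302 -0.0228 -0.0022]
[-0.0302  0.0252 -0.0022]
[-0.0302  0.0013  0.0227]
[-0.0302  0.0014 -0.025 ]
```

View pics/13a.png

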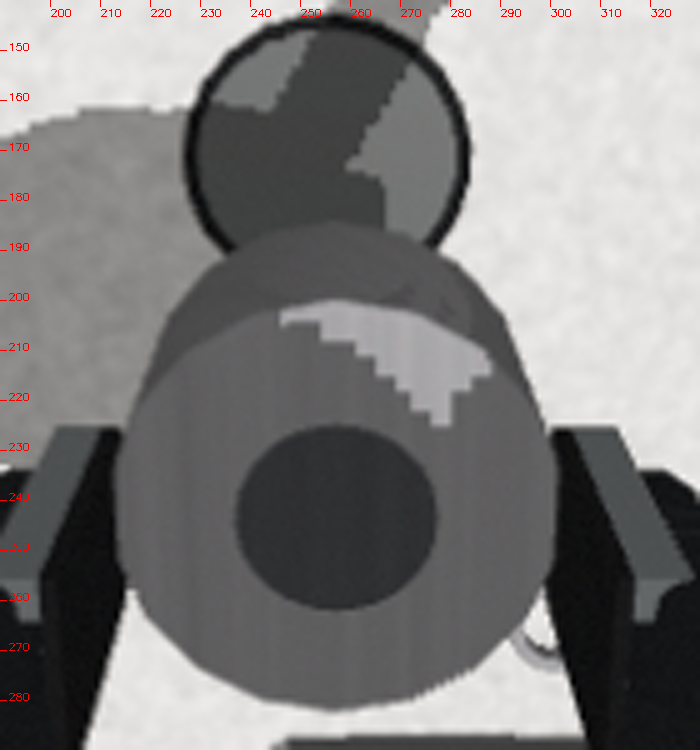

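Emit:
move_arm([
  {"x": 40, "y": -2, "z": 5, "rx": 0, "ry": 0, "rz": 0, "gripper": 0.8},
  {"x": 50, "y": 0, "z": 0, "rx": 0, "ry": 0, "rz": 0, "gripper": 0.8},
  {"x": 50, "y": 0, "z": 0, "rx": 0, "ry": 0, "rz": 0, "gripper": 0.8},
  {"x": 25, "y": 0, "z": 0, "rx": 0, "ry": 0, "rz": 0, "gripper": 0.8},
  {"x": 11, "y": 0, "z": 0, "rx": 0, "ry": 0, "rz": 0, "gripper": 0.8},
  {"x": 0, "y": 0, "z": 0, "rx": 0, "ry": 0, "rz": 0, "gripper": 0.8},
  {"x": 0, "y": 0, "z": 0, "rx": 0, "ry": 0, "rz": 0, "gripper": 0.8},
])

```text
time: 15.55
position: [0.6454, -0.2697, 0.0222]
orientation: [-0.002, 1.568, -0.001]
ft_force: [-0.8, 0.1, -3.0]
width: 0.0477
```

```bash
python3 look.py 14; python3 crop.py 14 180 130 340 290 4 14a
```

```text
t 15.55 pos [ 0.6454 -0.2697  0.0222] psi 0.03 ax [ 0.003 -0.002 -1.   ] w 0.0477 F [-0.8  0.1 -3. ] q [-0.55  0.67  1.35  0.    1.11 -2.13]
```

View pics/14a.png

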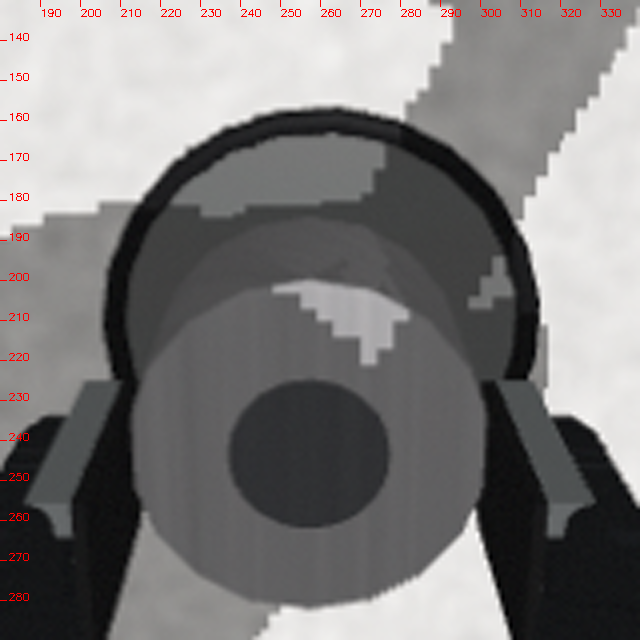

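```bash
cat > circ.py <<'E'
from h import *
import pickle,sys
from scipy.optimize import least_squares
s,c,f,D=pickle.load(open('pics/14.pkl','rb'))
R=Rot.from_rotvec(s['orientation']).as_matrix();p=s['position']
u=np.array([[105,300],[110,265],[135,208],[180,155],[250,117],[325,107],[400,123],[480,172],[520,230],[539,300]])/4+[180,130]
P=onplane(c,u,.006)[:,:2]
r=least_squares(lambda q:np.hypot(*(P-q[:2]).T)-.039,[.64,-.267]);print(r.x,r.fun.round(4))
T=lambda uv,z:(R.T@(onplane(c,[uv],z)[0]-p)).round(4)
print('tray in tool',R.T@(np.r_[r.x,.006]-p)); zb=p[2]-.0038
for uu in [(309,453),(131,440),(487,440),(309,607)]: print('top',T(np.array(uu)/4+[180,130],zb+.034))
print('back top',T((257.2,200),zb+.034),'back bottom',T((257.2,184),zb))
E
python3 circ.py
```

```text
[ 0.64343979 -0.26615675] [-0.0007 -0.0004 -0.0003  0.0003  0.0004  0.0002 -0.0002 -0.0001 -0.0004
 -0.0005]
tray in tool [ 0.01621867  0.00354494 -0.00203875]
top [-0.0302  0.0013 -0.0011]
top [-0.0302 -0.0227 -0.003 ]
top [-0.0303  0.0253 -0.003 ]
top [-0.0301  0.0013  0.0231]
back top [-0.0303  0.0013 -0.0257] back bottom [ 0.0037  0.0013 -0.0257]
```

Emit:
move_arm([
  {"x": 7, "y": 2.2, "z": -0.8, "rx": 0, "ry": 0, "rz": 0, "gripper": 0.8},
  {"x": 5, "y": 0, "z": 0, "rx": 0, "ry": 0, "rz": 0, "gripper": 0.8},
  {"x": 2, "y": 0, "z": 0, "rx": 0, "ry": 0, "rz": 0, "gripper": 0.8},
  {"x": 0.6, "y": 0, "z": 0, "rx": 0, "ry": 0, "rz": 0, "gripper": 0.8},
  {"x": 0, "y": 0, "z": 0, "rx": 0, "ry": 0, "rz": 0, "gripper": 0.8},
])

```text
time: 16.23
position: [0.643, -0.2667, 0.0069]
orientation: [-0.0, 1.571, 0.0]
ft_force: [-2.9, 2.4, 5.9]
width: 0.0479
```

```bash
python3 look.py 15; python3 crop.py 15 180 130 340 290 4 15a
```

```text
t 16.23 pos [ 0.643  -0.2667  0.0069] psi 0.02 ax [-0.  0. -1.] w 0.0479 F [-2.9  2.4  5.9] q [-0.55  0.69  1.37 -0.    1.08 -2.12]
```

View pics/15a.png

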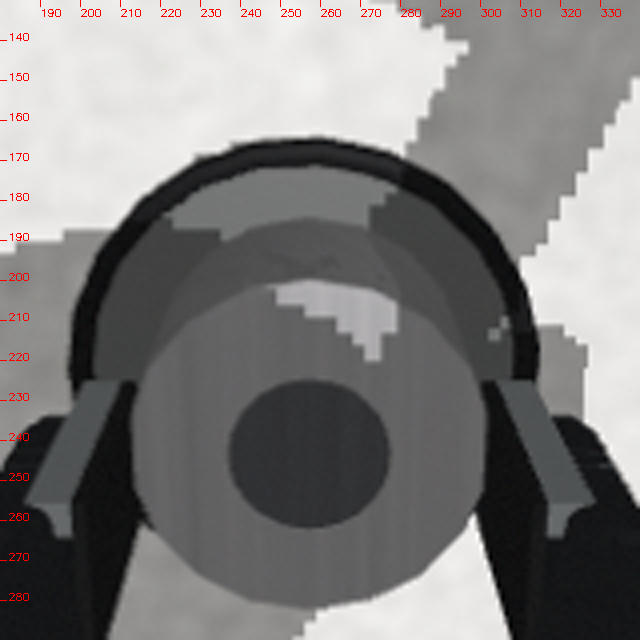

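```bash
sed -e 's/14.pkl/15.pkl/' -e 's/^u=.*/u=np.array([[70,360],[75,315],[100,253],[135,212],[200,162],[300,138],[380,146],[455,185],[515,253],[538,340]])\/4+[180,130]/' circ.py > circ2.py; python3 circ2.py
```

```text
[ 0.64339424 -0.265646  ] [-0.0002 -0.0002 -0.0002 -0.0005  0.0001  0.0001  0.0005  0.0002 -0.0001
 -0.0011]
tray in tool [0.00092115 0.00104314 0.00035895]
top [-0.0302  0.0013 -0.0012]
top [-0.0302 -0.0227 -0.0031]
top [-0.0302  0.0253 -0.003 ]
top [-0.0302  0.0013  0.023 ]
back top [-0.0302  0.0013 -0.0257] back bottom [ 0.0038  0.0013 -0.0257]
```

Emit:
move_arm([
  {"x": -2, "y": 0, "z": 0, "rx": 0, "ry": 0, "rz": 0, "gripper": 0.8},
  {"x": -0.5, "y": 0, "z": 1.7, "rx": 0, "ry": 0, "rz": 0, "gripper": 0.8},
  {"x": 0.8, "y": 0, "z": 0, "rx": 0, "ry": 0, "rz": 0, "gripper": 0.8},
  {"x": 0.8, "y": 0, "z": 0, "rx": 0, "ry": 0, "rz": 0, "gripper": 0.8},
  {"x": 0, "y": 0, "z": 0, "rx": 0, "ry": 0, "rz": 0, "gripper": 0.8},
])

```text
time: 16.9
position: [0.6453, -0.2671, 0.007]
orientation: [-0.0, 1.57, -0.0]
ft_force: [-0.6, 0.6, 1.3]
width: 0.0479
```

Emit:
move_arm([
  {"x": 0, "y": 0, "z": 0, "rx": 0, "ry": 0, "rz": 0, "gripper": 0.3},
  {"x": 0, "y": 0, "z": 0, "rx": 0, "ry": 0, "rz": 0, "gripper": 0.2},
  {"x": 0, "y": 0, "z": 0, "rx": 0, "ry": 0, "rz": 0, "gripper": 0.15},
  {"x": -10, "y": 0, "z": 0, "rx": 0, "ry": 0, "rz": 0, "gripper": 0.15},
  {"x": -50, "y": 0, "z": 0, "rx": 0, "ry": 0, "rz": 0, "gripper": 0},
  {"x": -50, "y": 0, "z": 0, "rx": 0, "ry": 0, "rz": 0, "gripper": 0},
  {"x": -40, "y": 0, "z": 0, "rx": 0, "ry": 0, "rz": 0, "gripper": 0},
])

```text
time: 17.77
position: [0.6457, -0.2673, 0.1599]
orientation: [-0.001, 1.568, -0.001]
ft_force: [0.1, -0.0, -0.4]
width: 0.0853
```

```bash
python3 look.py 16; python3 crop.py 16 150 60 400 260 3 16a
```

```text
t 17.77 pos [ 0.6457 -0.2673  0.1599] psi 0.01 ax [ 0.003 -0.002 -1.   ] w 0.0853 F [ 0.1 -0.  -0.4] q [-0.55  0.56  1.21 -0.    1.37 -2.12]
```

View pics/16a.png

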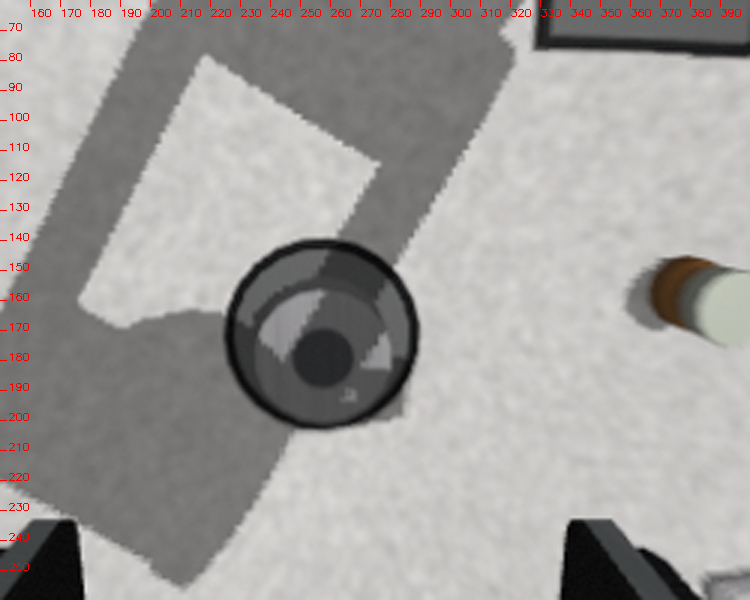

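Emit:
move_arm([
  {"x": 0, "y": 49, "z": -25.5, "rx": 0, "ry": 0, "rz": 0, "gripper": 0},
  {"x": 0, "y": 49, "z": -25.5, "rx": 0, "ry": 0, "rz": 0, "gripper": 0},
  {"x": 0, "y": 49, "z": -25.5, "rx": 0, "ry": 0, "rz": 0, "gripper": 0},
  {"x": 0, "y": 49, "z": -25.5, "rx": 0, "ry": 0, "rz": 0, "gripper": 0},
  {"x": 0, "y": 49, "z": -25.5, "rx": 0, "ry": 0, "rz": 0, "gripper": 0},
  {"x": 0, "y": 49, "z": -25.5, "rx": 0, "ry": 0, "rz": 0, "gripper": 0},
  {"x": 0, "y": 49, "z": -25.5, "rx": 0, "ry": 0, "rz": 0, "gripper": 0},
  {"x": 0, "y": 49, "z": -25.5, "rx": 0, "ry": 0, "rz": 0, "gripper": 0},
  {"x": 0, "y": 49, "z": -25.5, "rx": 0, "ry": 0, "rz": 0, "gripper": 0},
  {"x": 0, "y": 0, "z": 0, "rx": 0.11, "ry": 0, "rz": 0, "gripper": 0},
  {"x": 0, "y": 0, "z": 0, "rx": 0, "ry": 0, "rz": 0, "gripper": 0},
  {"x": 0, "y": 0, "z": 0, "rx": 0, "ry": 0, "rz": 0, "gripper": 0},
])

```text
time: 19.32
position: [0.4159, 0.1736, 0.1568]
orientation: [0.085, 1.568, -0.085]
ft_force: [-0.0, 0.6, 0.2]
width: 0.0856
```

```bash
python3 look.py 17; python3 crop.py 17 170 90 350 270 4 17a
```

```text
t 19.32 pos [0.4159 0.1736 0.1568] psi -6.22 ax [ 0.001  0.    -1.   ] w 0.0856 F [-0.   0.6  0.2] q [ 0.15  0.13  1.84 -0.    1.17 -1.32]
```

View pics/17a.png

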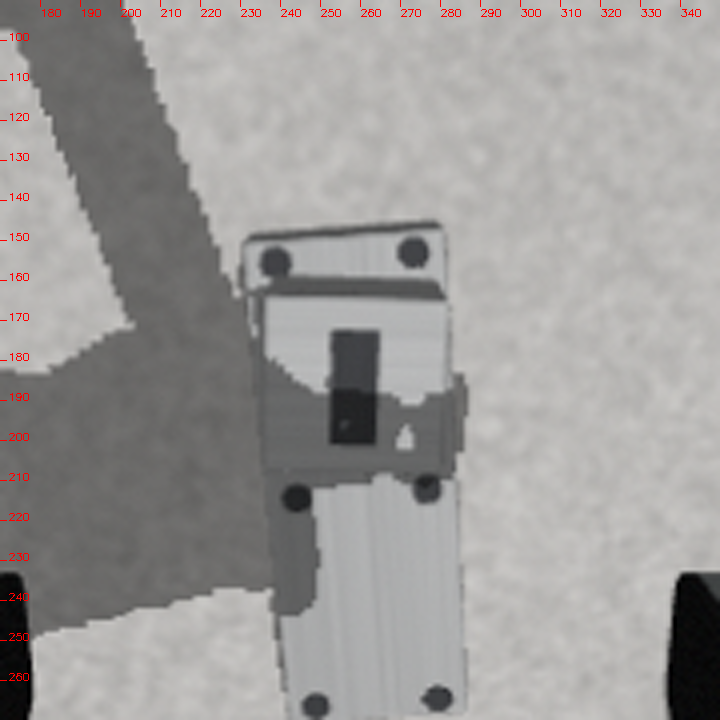

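Run:
```python
from h import *
import pickle
s,c,f,D=pickle.load(open('pics/17.pkl','rb'))
R=Rot.from_rotvec(s['orientation']).as_matrix();p=s['position']
T=lambda uv,z:(R.T@(onplane(c,[uv],z)[0]-p)).round(4)
u=lambda a,b:(170+a/4,90+b/4)
for n,a,z in [('tl',(263,295),.058),('tr',(447,299),.058),('slot t',(355,331),.058),('slot b',(353,444),.058),('slot',(354,387),.058),('h1',(276,262),.024),('h2',(413,252),.024),('h3',(297,497),.024),('h4',(426,489),.024),('h5',(316,705),.024),('h6',(437,698),.024)]: print(n,T(u(*a),z), onplane(c,[u(*a)],z)[0].round(4)[:2])
```

```text
tl [ 0.0988 -0.0196 -0.0224] [0.3916 0.1565]
tr [ 0.0988  0.0255 -0.0214] [0.3975 0.2013]
slot t [ 0.0988  0.0029 -0.0134] [0.403 0.178]
slot b [0.0988 0.0024 0.0159] [0.4321 0.1743]
slot [0.0988 0.0027 0.0009] [0.4172 0.1762]
h1 [ 0.1328 -0.0186 -0.0257] [0.3885 0.158 ]
h2 [ 0.1328  0.019  -0.0284] [0.3899 0.1956]
h3 [ 0.1329 -0.0137  0.043 ] [0.4573 0.1554]
h4 [0.1329 0.0239 0.0405] [0.4589 0.193 ]
h5 [ 0.1329 -0.0088  0.1117] [0.5261 0.1528]
h6 [0.1329 0.0287 0.1093] [0.5278 0.1903]
```

Emit:
move_arm([
  {"x": 50, "y": 2.5, "z": 1, "rx": 0.017, "ry": 0, "rz": 0, "gripper": 0},
  {"x": 50, "y": 0, "z": 0, "rx": 0, "ry": 0, "rz": 0, "gripper": 0},
  {"x": 30, "y": 0, "z": 0, "rx": 0, "ry": 0, "rz": 0, "gripper": 0},
  {"x": 0, "y": 0, "z": 0, "rx": 0, "ry": 0, "rz": 0, "gripper": 0.2},
  {"x": 0, "y": 0, "z": 0, "rx": 0, "ry": 0, "rz": 0, "gripper": 0.4},
  {"x": 0, "y": 0, "z": 0, "rx": 0, "ry": 0, "rz": 0, "gripper": 0.8},
  {"x": 0, "y": 0, "z": 0, "rx": 0, "ry": 0, "rz": 0, "gripper": 0.8},
  {"x": 0, "y": 0, "z": 0, "rx": 0, "ry": 0, "rz": 0, "gripper": 0.8},
])

```text
time: 20.38
position: [0.4184, 0.1763, 0.0282]
orientation: [0.1, 1.565, -0.099]
ft_force: [0.1, -3.1, 7.1]
width: 0.0446
```

```bash
python3 look.py 18
```

```text
t 20.38 pos [0.4184 0.1763 0.0282] psi -7.25 ax [ 0.004  0.    -1.   ] w 0.0446 F [ 0.1 -3.1  7.1] q [ 0.15  0.31  1.99 -0.    0.84 -1.29]
```

View pics/18.png

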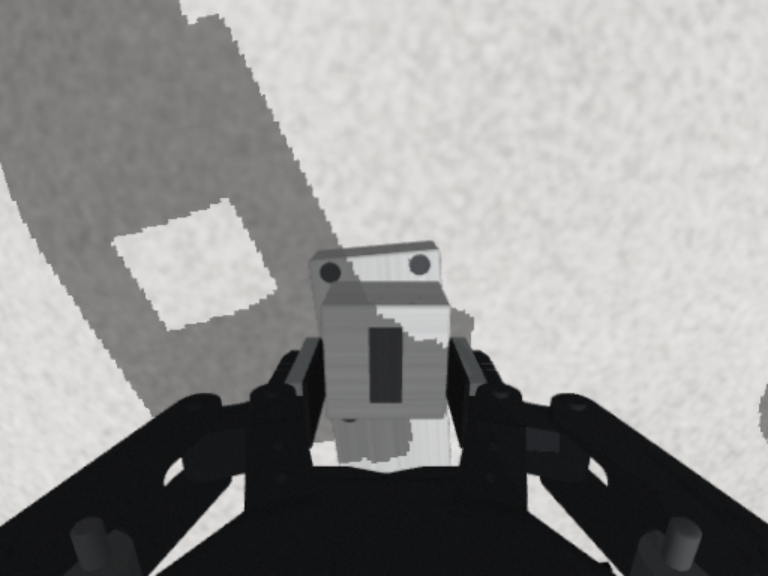

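Emit:
move_arm([
  {"x": -10, "y": 0, "z": 0, "rx": 0, "ry": 0, "rz": 0, "gripper": 0.8},
  {"x": -40, "y": 0, "z": 0, "rx": 0, "ry": 0, "rz": 0, "gripper": 0.8},
  {"x": -50, "y": 0, "z": 0, "rx": 0, "ry": 0, "rz": 0, "gripper": 0.8},
  {"x": -50, "y": 8, "z": 15, "rx": 0, "ry": 0, "rz": 0, "gripper": 0.8},
  {"x": 0, "y": 22, "z": 41, "rx": 0, "ry": 0, "rz": 0, "gripper": 0.8},
  {"x": 0, "y": 28, "z": 53, "rx": 0, "ry": 0, "rz": 0, "gripper": 0.8},
  {"x": 0, "y": 28, "z": 53, "rx": 0, "ry": 0, "rz": 0, "gripper": 0.8},
  {"x": 0, "y": 26.5, "z": 49.5, "rx": 0, "ry": 0, "rz": 0, "gripper": 0.8},
  {"x": 0, "y": 0, "z": 0, "rx": -0.1265, "ry": 0, "rz": 0, "gripper": 0.8},
  {"x": 0, "y": 0, "z": 0, "rx": 0, "ry": 0, "rz": 0, "gripper": 0.8},
  {"x": 0, "y": 0, "z": 0, "rx": 0, "ry": 0, "rz": 0, "gripper": 0.8},
])

```text
time: 21.8
position: [0.64, 0.2612, 0.1769]
orientation: [0.002, 1.571, -0.002]
ft_force: [-0.3, -0.0, -2.6]
width: 0.045
```

```bash
python3 look.py 19; python3 crop.py 19 180 100 340 290 4 19a; python3 t.py tray_square
```

```text
t 21.8 pos [0.64   0.2612 0.1769] psi -0.14 ax [-0.  0. -1.] w 0.045 F [-0.3 -0.  -2.6] q [ 0.23  0.53  1.2   0.    1.4  -1.34]
tray_square 0.56 [228. 142. 287. 186.] rect 0.6321 0.261 0.075 0.057 89.8 cen 0.6321 0.2609
```

View pics/19.png

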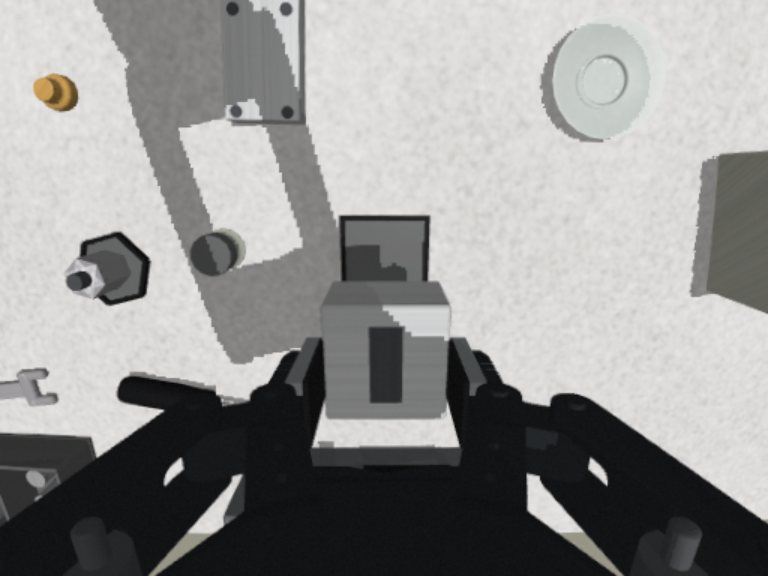

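View pics/19a.png

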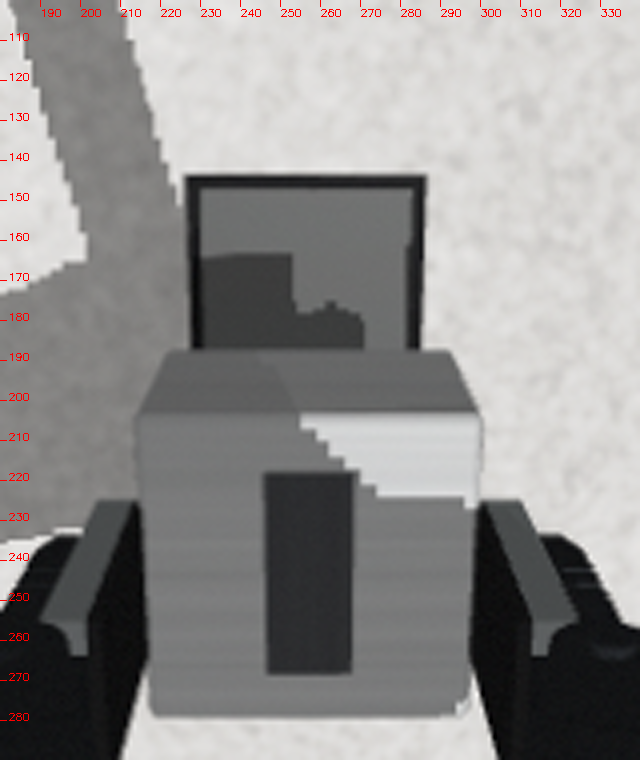

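Run:
```python
from h import *
import pickle
for n,u in [('scene',[(398,297)]),('side',[(367,154),(346,108)])]:
    print(onplane(arm.get_calibration(n),u,0).round(3))
s,c,f,D=pickle.load(open('pics/19.pkl','rb'))
R=Rot.from_rotvec(s['orientation']).as_matrix();p=s['position']
T=lambda uv,z:(R.T@(onplane(c,[uv],z)[0]-p)).round(4)
u=lambda a,b:(180+a/4,100+b/4)
P=[onplane(c,[u(*a)],.006)[0].round(4) for a in ((185,176),(427,176),(420,345),(190,345))];print(P)
zb=p[2]-.0042
for a in ((136,413),(482,415),(264,473),(353,473),(267,674),(352,674)): print(T(u(*a),zb+.034))
for a in ((168,352),(449,352)): print('bot',T(u(*a),zb))
```

```text
[[0.86  0.119 0.   ]]
[[0.843 0.143 0.   ]
 [0.844 0.349 0.   ]]
[array([0.6055, 0.2248, 0.006 ]), array([0.6057, 0.299 , 0.006 ]), array([0.6593, 0.2981, 0.006 ]), array([0.6591, 0.2246, 0.006 ])]
[-0.0298 -0.0212 -0.0238]
[-0.0298  0.0238 -0.0235]
[-0.0298 -0.0046 -0.0155]
[-0.0298  0.0071 -0.0155]
[-0.0298 -0.0046  0.0147]
[-0.0298  0.0073  0.0147]
bot [ 0.0042 -0.0213 -0.0229]
bot [ 0.0042  0.0238 -0.0229]
```

Emit:
move_arm([
  {"x": 40, "y": -1, "z": 2, "rx": 0, "ry": 0, "rz": 0, "gripper": 0.8},
  {"x": 50, "y": 0, "z": 0, "rx": 0, "ry": 0, "rz": 0, "gripper": 0.8},
  {"x": 40, "y": 0, "z": 0, "rx": 0, "ry": 0, "rz": 0, "gripper": 0.8},
  {"x": 20, "y": 0, "z": 0, "rx": 0, "ry": 0, "rz": 0, "gripper": 0.8},
  {"x": 7, "y": 0, "z": 0, "rx": 0, "ry": 0, "rz": 0, "gripper": 0.8},
  {"x": 0, "y": 0, "z": 0, "rx": 0, "ry": 0, "rz": 0, "gripper": 0.8},
  {"x": 0, "y": 0, "z": 0, "rx": 0, "ry": 0, "rz": 0, "gripper": 0.8},
])

```text
time: 22.78
position: [0.6442, 0.2606, 0.0216]
orientation: [0.001, 1.567, 0.0]
ft_force: [0.8, -0.1, -3.0]
width: 0.0447
```

```bash
python3 look.py 20; python3 crop.py 20 180 130 340 290 4 20a
```

```text
t 22.77 pos [0.6442 0.2606 0.0216] psi -0.02 ax [ 0.003  0.001 -1.   ] w 0.0447 F [ 0.8 -0.1 -3. ] q [ 0.22  0.67  1.37  0.    1.1  -1.35]
```

View pics/20a.png

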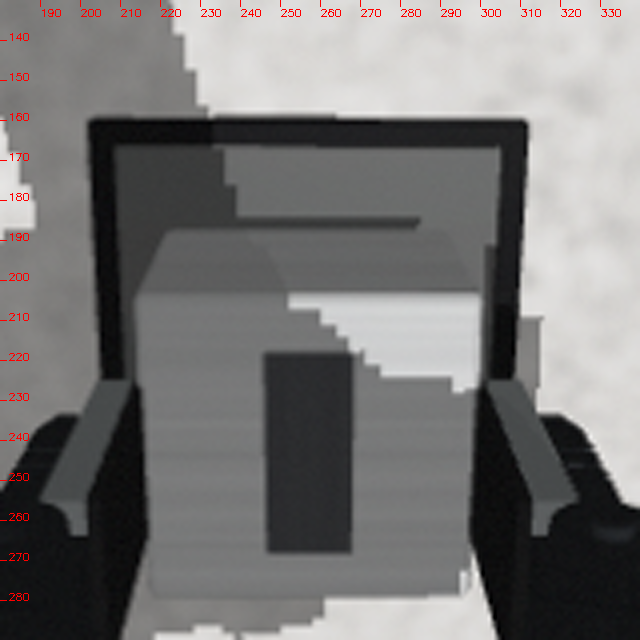

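```bash
cat > sq.py <<'E'
from h import *
import pickle,sys
s,c,f,D=pickle.load(open('pics/20.pkl','rb'))
R=Rot.from_rotvec(s['orientation']).as_matrix();p=s['position']
T=lambda uv,z:(R.T@(onplane(c,[uv],z)[0]-p)).round(4)
u=lambda a,b:(180+a/4,130+b/4)
for a in ((87,119),(527,120),(102,380),(515,380)): print('tray',T(u(*a),.006),onplane(c,[u(*a)],.006)[0].round(4))
E
python3 sq.py
```

```text
tray [ 0.0154 -0.0357 -0.0394] [0.6048 0.2249 0.006 ]
tray [ 0.0155  0.0377 -0.0392] [0.605  0.2983 0.006 ]
tray [ 0.0156 -0.0356  0.0075] [0.6517 0.225  0.006 ]
tray [0.0156 0.0381 0.0075] [0.6518 0.2987 0.006 ]
```

Emit:
move_arm([
  {"x": 7, "y": 0, "z": -0.8, "rx": 0, "ry": 0, "rz": 0, "gripper": 0.8},
  {"x": 5, "y": 0, "z": 0, "rx": 0, "ry": 0, "rz": 0, "gripper": 0.8},
  {"x": 0, "y": 0, "z": 0, "rx": 0, "ry": 0, "rz": 0, "gripper": 0.8},
  {"x": 0, "y": 0, "z": 0, "rx": 0, "ry": 0, "rz": 0, "gripper": 0.8},
])

```text
time: 23.32
position: [0.6418, 0.2602, 0.0073]
orientation: [0.0, 1.571, -0.0]
ft_force: [-0.9, -0.8, -1.3]
width: 0.0445
```

Emit:
move_arm([
  {"x": 0, "y": 0, "z": 0.6, "rx": 0, "ry": 0, "rz": 0, "gripper": 0.8},
  {"x": 0.6, "y": 0, "z": 0, "rx": 0, "ry": 0, "rz": 0, "gripper": 0.8},
  {"x": 0, "y": 0, "z": 0, "rx": 0, "ry": 0, "rz": 0, "gripper": 0.8},
])

```text
time: 23.7
position: [0.6426, 0.2602, 0.0073]
orientation: [0.0, 1.571, -0.0]
ft_force: [-1.9, -0.2, 1.3]
width: 0.045
```

```bash
python3 look.py 21; python3 crop.py 21 180 130 340 290 4 21a
```

```text
t 23.7 pos [0.6426 0.2602 0.0073] psi -0.01 ax [ 0. -0. -1.] w 0.045 F [-1.9 -0.2  1.3] q [ 0.22  0.68  1.38 -0.    1.08 -1.35]
```

View pics/21a.png

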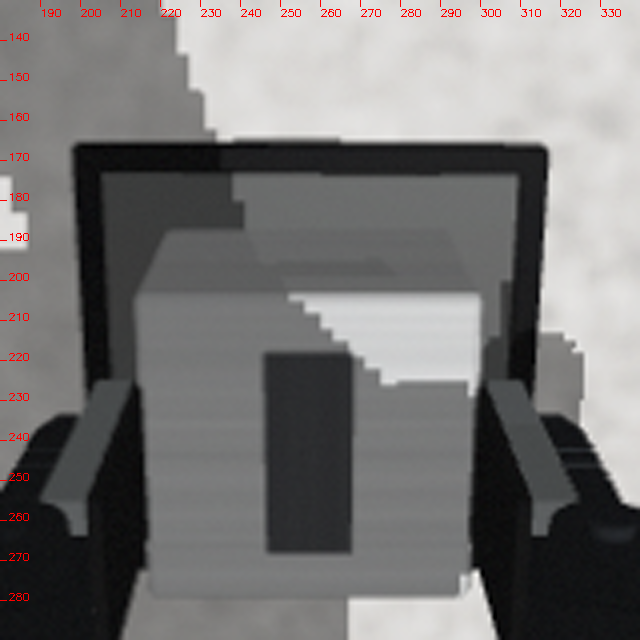

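Emit:
move_arm([
  {"x": 0, "y": 0, "z": 0, "rx": 0, "ry": 0, "rz": 0, "gripper": 0.35},
  {"x": 0, "y": 0, "z": 0, "rx": 0, "ry": 0, "rz": 0, "gripper": 0.2},
  {"x": 0, "y": 0, "z": 0, "rx": 0, "ry": 0, "rz": 0, "gripper": 0.15},
  {"x": -10, "y": 0, "z": 0, "rx": 0, "ry": 0, "rz": 0, "gripper": 0.15},
  {"x": -50, "y": 0, "z": 0, "rx": 0, "ry": 0, "rz": 0, "gripper": 0},
  {"x": -50, "y": 0, "z": 0, "rx": 0, "ry": 0, "rz": 0, "gripper": 0},
  {"x": -40, "y": 0, "z": 0, "rx": 0, "ry": 0, "rz": 0, "gripper": 0},
])

```text
time: 24.62
position: [0.6433, 0.2604, 0.1603]
orientation: [0.001, 1.568, 0.0]
ft_force: [0.3, -0.0, -0.6]
width: 0.0854
```

```bash
python3 look.py 22; python3 crop.py 22 130 60 380 260 3 22a
```

```text
t 24.62 pos [0.6433 0.2604 0.1603] psi -0.01 ax [ 0.003  0.001 -1.   ] w 0.0854 F [ 0.3 -0.  -0.6] q [ 0.22  0.55  1.22 -0.    1.37 -1.35]
```

View pics/22a.png

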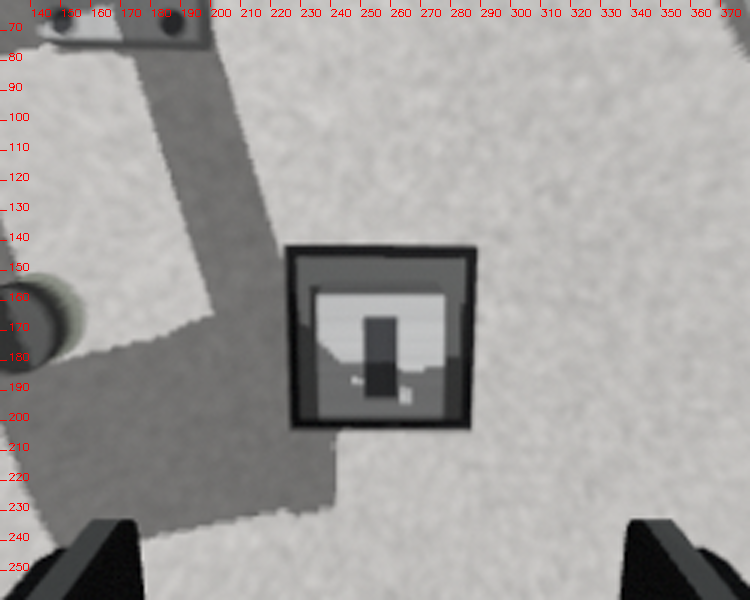

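Emit:
move_arm([
  {"x": 0, "y": -21.6, "z": -46.3, "rx": 0, "ry": 0, "rz": 0, "gripper": 0},
  {"x": 0, "y": -21.6, "z": -46.3, "rx": 0, "ry": 0, "rz": 0, "gripper": 0},
  {"x": 0, "y": -21.6, "z": -46.3, "rx": 0, "ry": 0, "rz": 0, "gripper": 0},
  {"x": 0, "y": -21.6, "z": -46.3, "rx": 0.035, "ry": 0, "rz": 0, "gripper": 0},
  {"x": 0, "y": 0, "z": 0, "rx": 0, "ry": 0, "rz": 0, "gripper": 0},
  {"x": 0, "y": 0, "z": 0, "rx": 0, "ry": 0, "rz": 0, "gripper": 0},
])

```text
time: 25.42
position: [0.4585, 0.174, 0.158]
orientation: [0.028, 1.568, -0.027]
ft_force: [-0.1, 0.3, 1.0]
width: 0.0852
```

```bash
python3 look.py 23 plate_mid; python3 crop.py 23 170 70 350 260 4 23a
```

```text
t 25.43 pos [0.4585 0.174  0.158 ] psi -2.03 ax [ 0.003  0.    -1.   ] w 0.0852 F [-0.1  0.3  1. ] q [ 0.13  0.19  1.76  0.    1.19 -1.4 ]
plate_mid 0.73 [224.7 105.7 282.6 237.9]
```

View pics/23a.png

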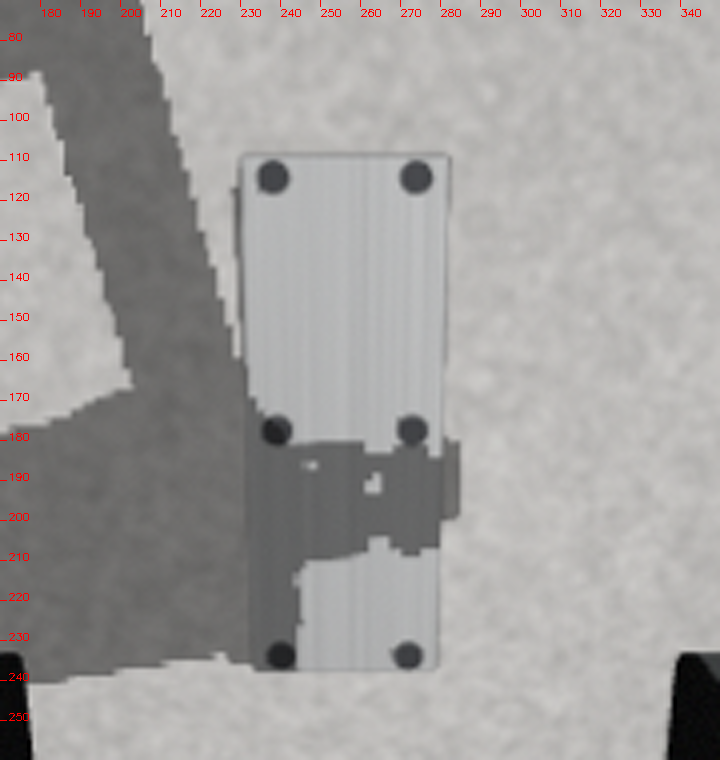

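Run:
```python
from h import *
import pickle
s,c,f,D=pickle.load(open('pics/23.pkl','rb'))
R=Rot.from_rotvec(s['orientation']).as_matrix();p=s['position']
T=lambda uv,z:(R.T@(onplane(c,[uv],z)[0]-p)).round(4)
u=lambda a,b:(170+a/4,70+b/4)
H=np.array([T(u(*a),.024) for a in ((273,177),(416,177),(276,431),(412,430),(281,656),(408,655))])
C=np.array([T(u(*a),.024) for a in ((241,155),(449,155),(440,670),(246,670))])
print(H[:,1:],H.mean(0),'\n',C[:,1:],C.mean(0))
```

```text
[[-0.0187 -0.0695]
 [ 0.0193 -0.0695]
 [-0.0191 -0.0003]
 [ 0.0192 -0.0006]
 [-0.0189  0.0687]
 [ 0.0191  0.0684]] [ 0.134       0.00015    -0.00046667] 
 [[-0.0271 -0.0752]
 [ 0.0279 -0.0752]
 [ 0.0288  0.0734]
 [-0.0296  0.0733]] [ 0.133975  0.       -0.000925]
```

Emit:
move_arm([
  {"x": 50, "y": 0, "z": -0.5, "rx": 0, "ry": 0, "rz": 0, "gripper": 0},
  {"x": 50, "y": 0, "z": 0, "rx": 0, "ry": 0, "rz": 0, "gripper": 0},
  {"x": 40, "y": 0, "z": 0, "rx": 0, "ry": 0, "rz": 0, "gripper": 0},
  {"x": 14.5, "y": 0, "z": 0, "rx": 0, "ry": 0, "rz": 0, "gripper": 0},
  {"x": 0, "y": 0, "z": 0, "rx": 0, "ry": 0, "rz": 0, "gripper": 0.2},
  {"x": 0, "y": 0, "z": 0, "rx": 0, "ry": 0, "rz": 0, "gripper": 0.4},
  {"x": 0, "y": 0, "z": 0, "rx": 0, "ry": 0, "rz": 0, "gripper": 0.7},
  {"x": 0, "y": 0, "z": 0, "rx": 0, "ry": 0, "rz": 0, "gripper": 0.7},
  {"x": 0, "y": 0, "z": 0, "rx": 0, "ry": 0, "rz": 0, "gripper": 0.7},
], squeeze=60)

```text
time: 26.65
position: [0.4578, 0.174, 0.0035]
orientation: [0.028, 1.568, -0.027]
ft_force: [-0.7, -1.1, 6.5]
width: 0.0255
```

```bash
python3 look.py 24; python3 -c "
from h import *
f=arm.grab_frame('scene');cv2.imwrite('pics/24s.png',cv2.resize(f[120:260,240:400],None,fx=4,fy=4))"
```

```text
t 26.65 pos [0.4578 0.174  0.0035] psi -2.02 ax [ 0.002  0.    -1.   ] w 0.0255 F [-0.7 -1.1  6.5] q [ 0.14  0.4   1.93  0.    0.81 -1.4 ]
```

View pics/24.png

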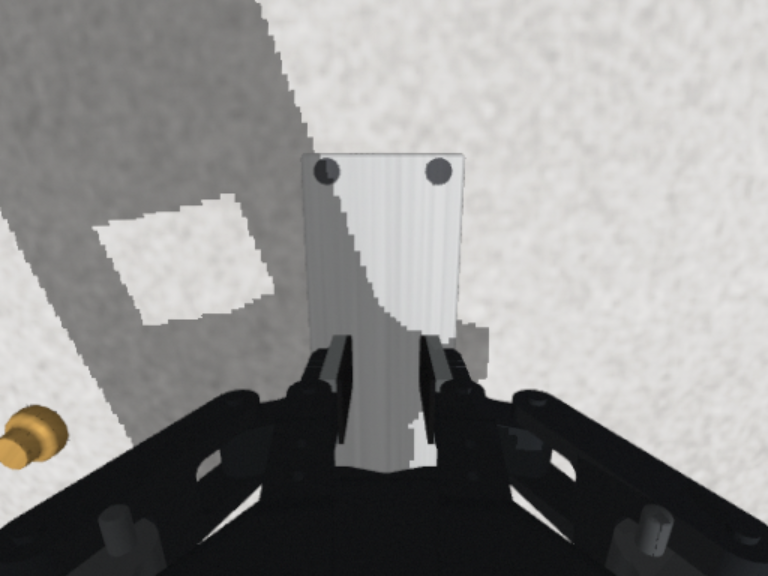

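View pics/24s.png

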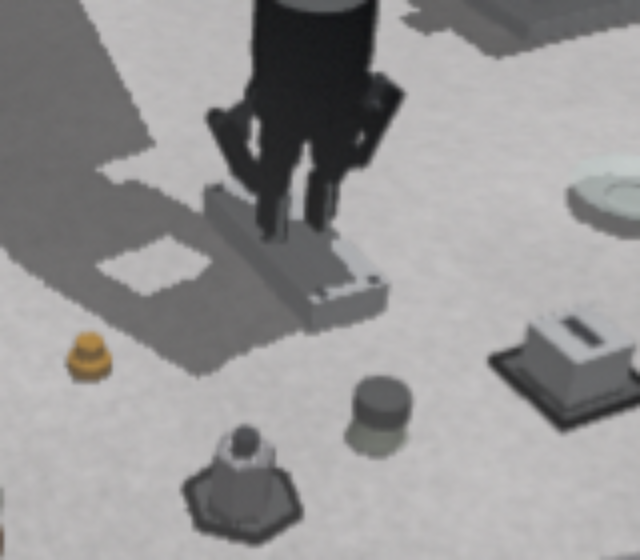

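The fingers closed over the top of the plate: width is 25 mm, and in the scene crop the fingertips sit on the plate at about (300,230). When they are this wide, the tips stand roughly 19 mm behind the TCP. I'll back up, reopen and grip lower.

Emit:
move_arm([
  {"x": -20, "y": 0, "z": 0, "rx": 0, "ry": 0, "rz": 0, "gripper": 0.7},
  {"x": -30, "y": 0, "z": 0, "rx": 0, "ry": 0, "rz": 0, "gripper": 0},
  {"x": -50, "y": 0, "z": 0, "rx": 0, "ry": 0, "rz": 0, "gripper": 0},
  {"x": 0, "y": 0, "z": 0, "rx": 0, "ry": 0, "rz": 0, "gripper": 0},
  {"x": 0, "y": 0, "z": 0, "rx": 0, "ry": 0, "rz": 0, "gripper": 0},
])

```text
time: 27.38
position: [0.4565, 0.1738, 0.1023]
orientation: [0.028, 1.571, -0.028]
ft_force: [-0.5, -0.5, -0.6]
width: 0.0856
```

```bash
python3 look.py 25; python3 crop.py 25 160 60 360 260 3 25a
```

```text
t 27.38 pos [0.4565 0.1738 0.1023] psi -2.02 ax [ 0.  0. -1.] w 0.0856 F [-0.5 -0.5 -0.6] q [ 0.14  0.25  1.83 -0.    1.06 -1.4 ]
```

View pics/25a.png

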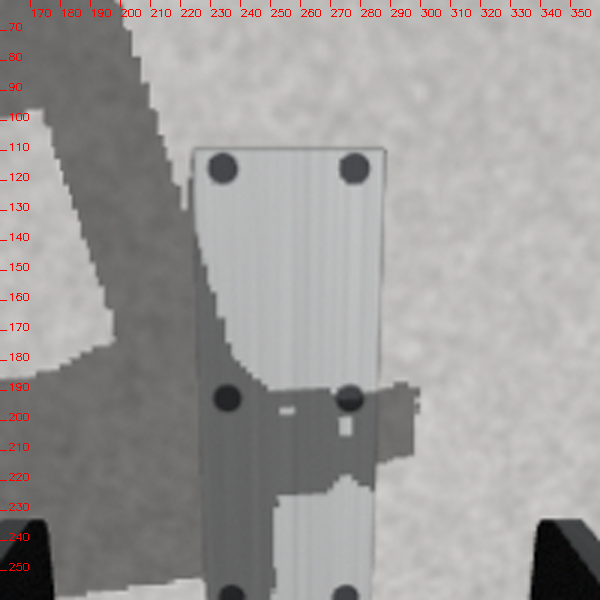

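Run:
```python
from h import *
import pickle
s,c,f,D=pickle.load(open('pics/25.pkl','rb'))
R=Rot.from_rotvec(s['orientation']).as_matrix();p=s['position']
T=lambda uv,z:(R.T@(onplane(c,[uv],z)[0]-p)).round(4)
u=lambda a,b:(160+a/3,60+b/3)
print(np.array([T(u(*a),.024) for a in ((223,169),(354,169),(228,398),(350,398),(233,597),(345,596))]))
```

```text
[[ 0.0783 -0.0184 -0.0674]
 [ 0.0783  0.0194 -0.0674]
 [ 0.0783 -0.0183  0.0013]
 [ 0.0783  0.0195  0.0013]
 [ 0.0783 -0.0182  0.0704]
 [ 0.0783  0.0192  0.07  ]]
```

Emit:
move_arm([
  {"x": 50, "y": 0.5, "z": 1, "rx": 0, "ry": 0, "rz": 0, "gripper": 0},
  {"x": 40, "y": 0, "z": 0, "rx": 0, "ry": 0, "rz": 0, "gripper": 0},
  {"x": 15, "y": 0, "z": 0, "rx": 0, "ry": 0, "rz": 0, "gripper": 0},
  {"x": 6, "y": 0, "z": 0, "rx": 0, "ry": 0, "rz": 0, "gripper": 0},
  {"x": 0, "y": 0, "z": 0, "rx": 0, "ry": 0, "rz": 0, "gripper": 0},
])

```text
time: 28.05
position: [0.4584, 0.1744, -0.0082]
orientation: [0.028, 1.57, -0.028]
ft_force: [0.9, 1.0, -0.4]
width: 0.0853
```

```bash
python3 -c "
from h import *
f=arm.grab_frame('side');cv2.imwrite('pics/26d.png',cv2.resize(f[110:200,180:300],None,fx=5,fy=5))
f=arm.grab_frame('scene');cv2.imwrite('pics/26s.png',cv2.resize(f[120:220,260:380],None,fx=5,fy=5))"
```

```text
(no output)
```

View pics/26s.png

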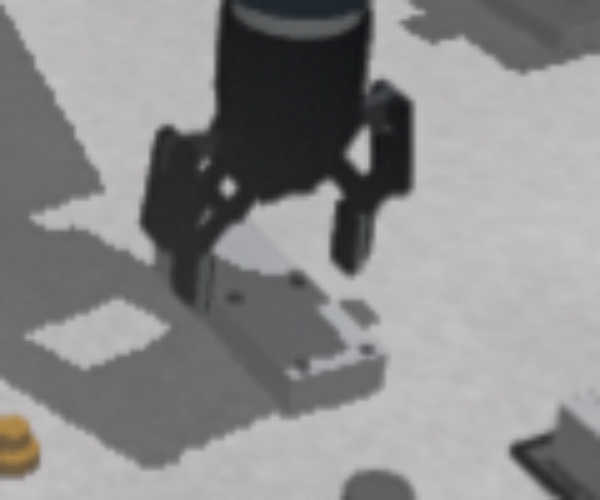

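View pics/26d.png

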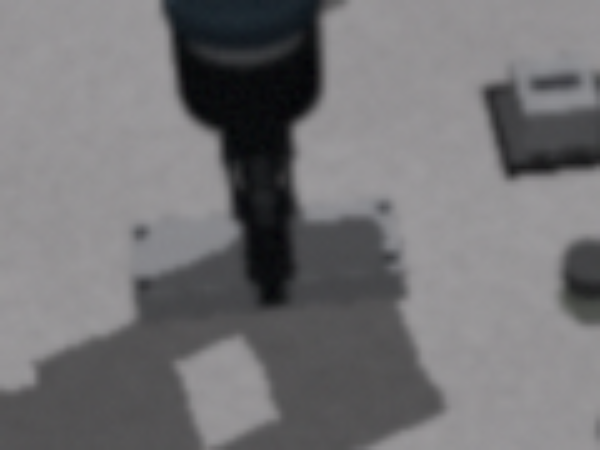

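Run:
```python
from h import *
c=arm.get_calibration('scene')
for z in (0,.005,.01,.015,.02,.025): print(z,(proj(c,[[.458,.1317,z],[.469,.1317,z],[.469,.217,z]])-[260,120]).round(1).tolist(), ((proj(c,[[.469,.1317,z],[.469,.217,z]])-[260,120])*5).round(0).tolist())
```

```text
0 [[39.2, 69.0], [41.4, 71.2], [68.6, 63.3]] [[207.0, 356.0], [343.0, 317.0]]
0.005 [[39.3, 67.4], [41.5, 69.6], [68.8, 61.8]] [[207.0, 348.0], [344.0, 309.0]]
0.01 [[39.5, 65.9], [41.6, 68.0], [69.0, 60.2]] [[208.0, 340.0], [345.0, 301.0]]
0.015 [[39.6, 64.3], [41.7, 66.5], [69.2, 58.7]] [[209.0, 332.0], [346.0, 293.0]]
0.02 [[39.7, 62.7], [41.9, 64.9], [69.4, 57.1]] [[209.0, 324.0], [347.0, 286.0]]
0.025 [[39.8, 61.1], [42.0, 63.3], [69.6, 55.5]] [[210.0, 316.0], [348.0, 278.0]]
```

Emit:
move_arm([
  {"x": 6, "y": 0, "z": 0, "rx": 0, "ry": 0, "rz": 0, "gripper": 0},
  {"x": 0, "y": 0, "z": 0, "rx": 0, "ry": 0, "rz": 0, "gripper": 0.15},
  {"x": 0, "y": 0, "z": 0, "rx": 0, "ry": 0, "rz": 0, "gripper": 0.25},
  {"x": 0, "y": 0, "z": 0, "rx": 0, "ry": 0, "rz": 0, "gripper": 0.3},
  {"x": 0, "y": 0, "z": 0, "rx": 0, "ry": 0, "rz": 0, "gripper": 0.32},
  {"x": 0, "y": 0, "z": 0, "rx": 0, "ry": 0, "rz": 0, "gripper": 0.32},
])

```text
time: 28.9
position: [0.458, 0.1741, -0.0145]
orientation: [0.027, 1.57, -0.028]
ft_force: [0.1, -3.2, 1.4]
width: 0.0581
```

```bash
python3 look.py 27; python3 -c "
from h import *
f=arm.grab_frame('scene');cv2.imwrite('pics/27s.png',cv2.resize(f[120:220,260:380],None,fx=5,fy=5))"
```

```text
t 28.9 pos [ 0.458   0.1741 -0.0145] psi -2.02 ax [ 0. -0. -1.] w 0.0581 F [ 0.1 -3.2  1.4] q [ 0.14  0.43  1.94 -0.    0.77 -1.4 ]
```

View pics/27s.png

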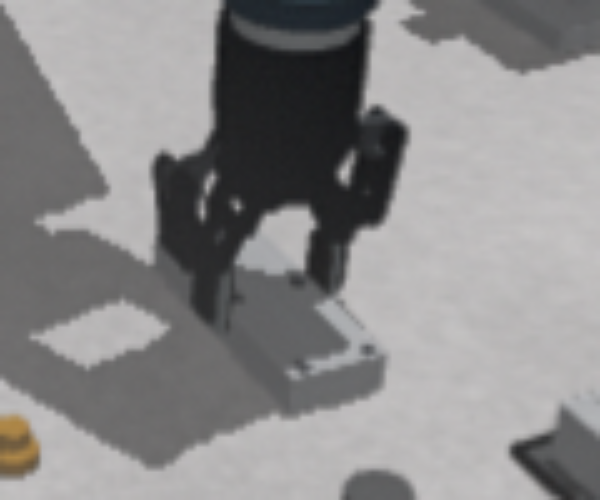

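View pics/27.png

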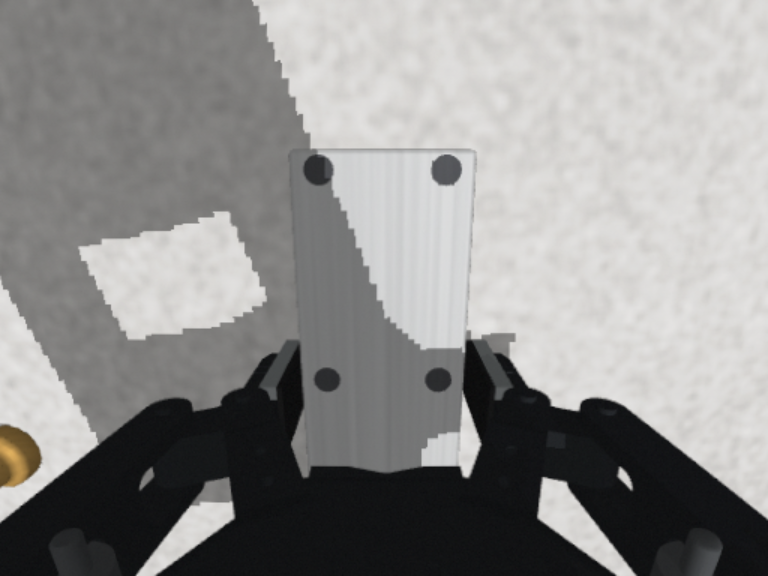

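Emit:
move_arm([
  {"x": 0, "y": 0, "z": 0, "rx": 0, "ry": 0, "rz": 0, "gripper": 0.4},
  {"x": 0, "y": 0, "z": 0, "rx": 0, "ry": 0, "rz": 0, "gripper": 0.5},
  {"x": 0, "y": 0, "z": 0, "rx": 0, "ry": 0, "rz": 0, "gripper": 0.6},
  {"x": 0, "y": 0, "z": 0, "rx": 0, "ry": 0, "rz": 0, "gripper": 0.6},
], squeeze=70)

```text
time: 29.5
position: [0.458, 0.174, -0.014]
orientation: [0.027, 1.57, -0.028]
ft_force: [-2.0, -5.0, 8.1]
width: 0.0542
```

Emit:
move_arm([
  {"x": -10, "y": 0, "z": 0, "rx": 0, "ry": 0, "rz": 0, "gripper": 0.6},
  {"x": -35, "y": 0, "z": 0, "rx": 0, "ry": 0, "rz": 0, "gripper": 0.6},
  {"x": -50, "y": 0, "z": 0, "rx": 0, "ry": 0, "rz": 0, "gripper": 0.6},
  {"x": -50, "y": 0, "z": 0, "rx": 0, "ry": 0, "rz": 0, "gripper": 0.6},
  {"x": -25, "y": 0, "z": 0, "rx": 0, "ry": 0, "rz": 0, "gripper": 0.6},
  {"x": 0, "y": 0, "z": 0, "rx": 0, "ry": 0, "rz": 0, "gripper": 0.6},
])

```text
time: 30.25
position: [0.4588, 0.1749, 0.1571]
orientation: [0.028, 1.567, -0.027]
ft_force: [0.1, -0.1, -5.9]
width: 0.054
```

```bash
python3 look.py 28; python3 -c "
from h import *
f=arm.grab_frame('scene');cv2.imwrite('pics/28s.png',cv2.resize(f[20:300,140:420],None,fx=2.1,fy=2.1))"
```

```text
t 30.25 pos [0.4588 0.1749 0.1571] psi -2.01 ax [ 0.004  0.001 -1.   ] w 0.054 F [ 0.1 -0.1 -5.9] q [ 0.14  0.2   1.76  0.    1.19 -1.4 ]
```

View pics/28s.png

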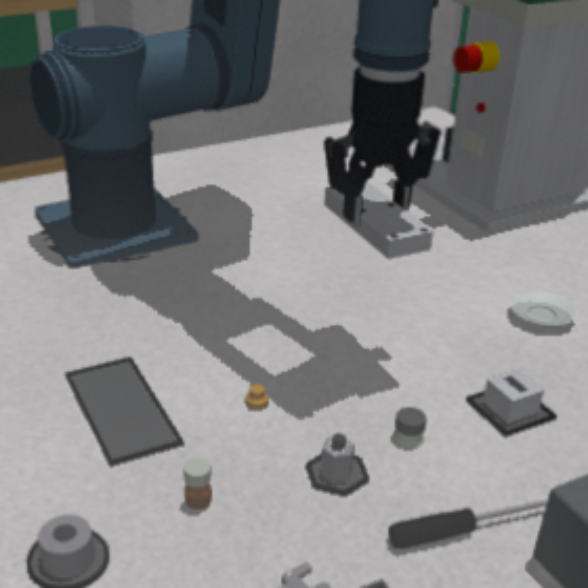

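View pics/28.png

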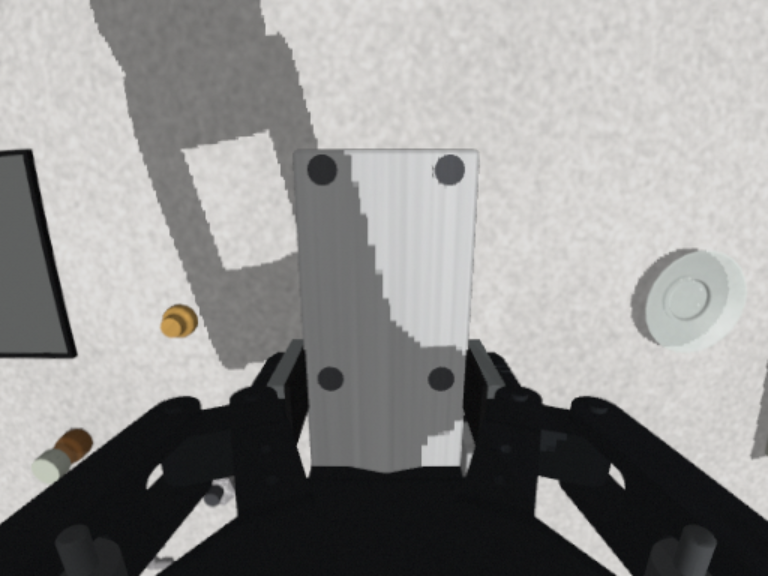

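Emit:
move_arm([
  {"x": 0, "y": -30, "z": 0, "rx": 0, "ry": 0, "rz": 0, "gripper": 0.6},
  {"x": 0, "y": -50, "z": 0, "rx": 0, "ry": 0, "rz": 0, "gripper": 0.6},
  {"x": 0, "y": -50, "z": 0, "rx": 0, "ry": 0, "rz": 0, "gripper": 0.6},
  {"x": 0, "y": -30, "z": 0, "rx": 0, "ry": 0, "rz": 0, "gripper": 0.6},
  {"x": 0, "y": 0, "z": 0, "rx": 0, "ry": 0, "rz": 0, "gripper": 0.6},
  {"x": 0, "y": 0, "z": 0, "rx": 0, "ry": 0, "rz": 0, "gripper": 0.6},
])

```text
time: 31.1
position: [0.4511, 0.015, 0.1539]
orientation: [0.029, 1.574, -0.027]
ft_force: [-0.0, -0.4, -4.8]
width: 0.0537
```

```bash
python3 look.py 29; python3 crop.py 29 0 80 310 280 2 29a; python3 t.py tray_long
```

```text
t 31.1 pos [0.4511 0.015  0.1539] psi -2.06 ax [-0.003  0.001 -1.   ] w 0.0537 F [-0.  -0.4 -4.8] q [-0.22  0.13  1.84  0.    1.17 -1.75]
tray_long 0.92 [ 80.  99. 166. 247.] rect 0.4472 -0.1439 0.088 0.18 88.9 cen 0.4468 -0.1436
```

View pics/29.png

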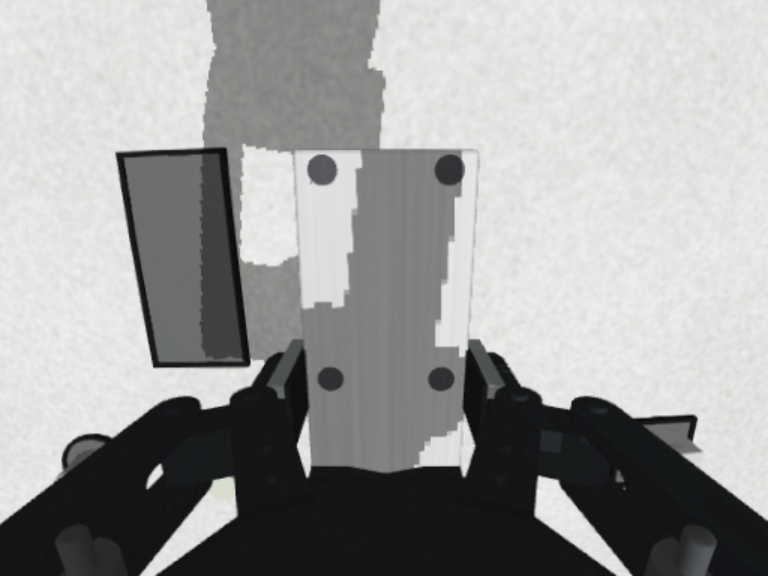

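```bash
python3 crop.py 29 65 90 185 260 4 29a;  python3 - <<'E'
from h import *
import pickle
s,c,f,D=pickle.load(open('pics/29.pkl','rb'))
R=Rot.from_rotvec(s['orientation']).as_matrix();p=s['position']
P=onplane(c,np.array([[117,154],[225.5,148.5],[249,365],[154,367]])/1.5,.006)[:,:2]
print(P.round(4),P.mean(0).round(4));a=P[2]-P[1];b=P[3]-P[0];d=P[1]-P[0]
for v in(a,b):print(np.degrees(np.arctan2(v[1],v[0])).round(2),np.linalg.norm(v))
print(np.degrees(np.arctan2(-d[0],d[1])),np.linalg.norm(d))
T=lambda uv,z:(R.T@(onplane(c,[uv],z)[0]-p)).round(4)
zt=p[2]+.014+.024
for a in ((322,170),(450,170),(330.5,378.5),(441.5,378.5),(293,150.5),(479,150.5)): print(T(np.array(a)/1.5,zt))
E
```

```text
[[ 0.3585 -0.1832]
 [ 0.3596 -0.0988]
 [ 0.5346 -0.1028]
 [ 0.5344 -0.1868]] [ 0.4468 -0.1429]
-1.31 0.17510298195347684
-1.15 0.17593902000786432
-0.6946950188779087 0.08446253317883785
[-0.0378 -0.0178 -0.0689]
[-0.0378  0.0205 -0.0688]
[-0.038  -0.0178  0.0001]
[-0.038   0.0204  0.0002]
[-0.0378 -0.0262 -0.0746]
[-0.0377  0.029  -0.0745]
```

View pics/29a.png

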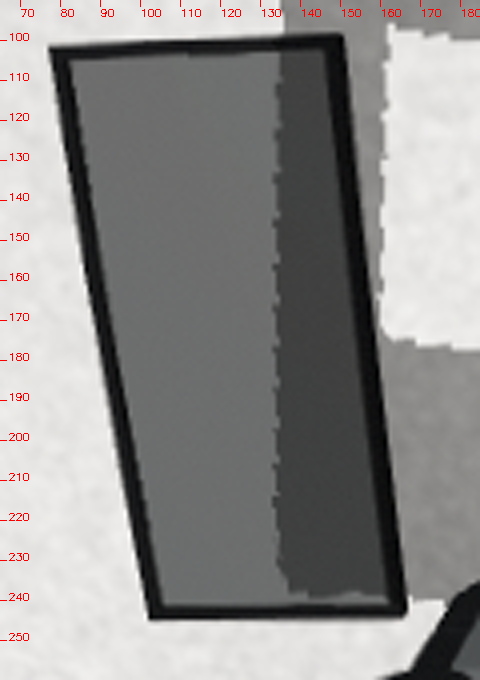

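Emit:
move_arm([
  {"x": 0, "y": -30, "z": 0, "rx": 0, "ry": 0, "rz": 0, "gripper": 0.6},
  {"x": 0, "y": -50, "z": 0.5, "rx": 0, "ry": 0, "rz": 0, "gripper": 0.6},
  {"x": 0, "y": -50, "z": 0.5, "rx": 0, "ry": 0, "rz": 0, "gripper": 0.6},
  {"x": 30, "y": -30, "z": 0, "rx": -0.018, "ry": 0, "rz": 0, "gripper": 0.6},
  {"x": 40, "y": 0, "z": 0, "rx": 0, "ry": 0, "rz": 0, "gripper": 0.6},
  {"x": 40, "y": 0, "z": 0, "rx": 0, "ry": 0, "rz": 0, "gripper": 0.6},
  {"x": 25, "y": 0, "z": 0, "rx": 0, "ry": 0, "rz": 0, "gripper": 0.6},
  {"x": 8, "y": 0, "z": 0, "rx": 0, "ry": 0, "rz": 0, "gripper": 0.6},
  {"x": 0, "y": 0, "z": 0, "rx": 0, "ry": 0, "rz": 0, "gripper": 0.6},
  {"x": 0, "y": 0, "z": 0, "rx": 0, "ry": 0, "rz": 0, "gripper": 0.6},
])

```text
time: 32.45
position: [0.4487, -0.1458, 0.0135]
orientation: [0.012, 1.569, -0.014]
ft_force: [0.0, 0.1, -4.3]
width: 0.054
```

```bash
python3 look.py 30; python3 crop.py 30 170 70 350 250 4 30a
```

```text
t 32.45 pos [ 0.4487 -0.1458  0.0135] psi -0.96 ax [ 0.002 -0.001 -1.   ] w 0.054 F [ 0.   0.1 -4.3] q [-0.55  0.36  1.96  0.    0.82 -2.11]
```

View pics/30a.png

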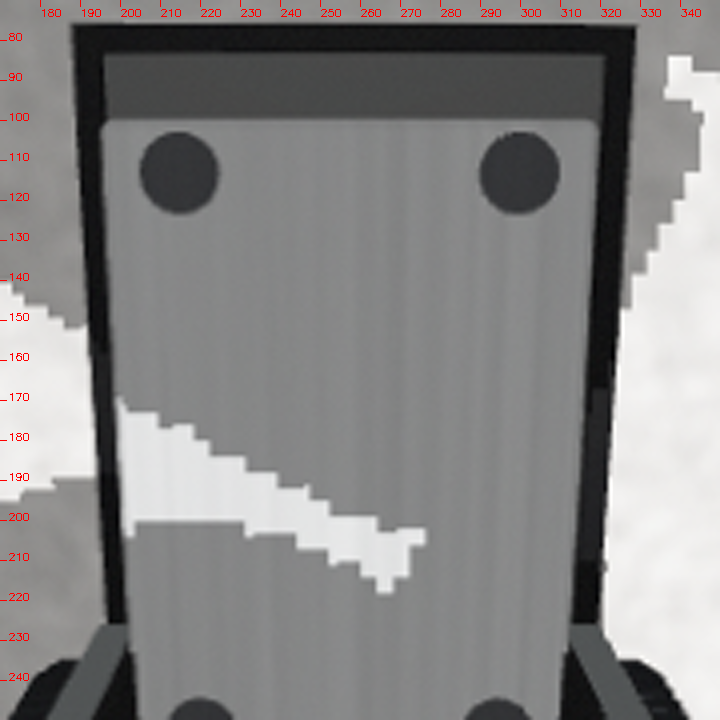

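```bash
cat > pl.py <<'E'
from h import *
import pickle,sys,json
tag=sys.argv[1]; tray=json.loads(sys.argv[2]); hol=json.loads(sys.argv[3])
s,c,f,D=pickle.load(open(f'pics/{tag}.pkl','rb'))
R=Rot.from_rotvec(s['orientation']).as_matrix();p=s['position']
T=lambda uv,z:(R.T@(onplane(c,[uv],z)[0]-p)).round(4)
u=lambda a:(170+a[0]/4,70+a[1]/4)
t=np.array([T(u(a),.006) for a in tray]); print('tray',t[:,1:].tolist(),'cy',(t[0,1]+t[1,1])/2,(t[2,1]+t[3,1])/2,'cz',(t[0,2]+t[1,2])/2+.089)
zt=p[2]+.014+.024
h=np.array([T(u(a),zt) for a in hol]);print('holes',h[:,1:].tolist(),h[:2,1].mean(),h[2:,1].mean() if len(h)>2 else '')
E
python3 pl.py 30 '[[72,24],[636,25],[108,620],[599,620]]' '[[179,173],[519,173],[202,735],[497,735],[103,120],[598,120]]'
```

```text
tray [[-0.0398, -0.091], [0.044, -0.0908], [-0.0398, 0.0041], [0.044, 0.0041]] cy 0.0020999999999999977 0.0020999999999999977 cz -0.0019000000000000128
holes [[-0.0177, -0.0689], [0.0204, -0.0689], [-0.0177, 0.001], [0.0204, 0.001], [-0.0259, -0.0747], [0.0289, -0.0746]] 0.0013500000000000005 0.001425
```

Emit:
move_arm([
  {"x": 12, "y": 0.7, "z": -1, "rx": 0, "ry": 0, "rz": 0, "gripper": 0.6},
  {"x": 6, "y": 0, "z": 0, "rx": 0, "ry": 0, "rz": 0, "gripper": 0.6},
  {"x": 2, "y": 0, "z": 0, "rx": 0, "ry": 0, "rz": 0, "gripper": 0.6},
  {"x": 0, "y": 0, "z": 0, "rx": 0, "ry": 0, "rz": 0, "gripper": 0.6},
  {"x": 0, "y": 0, "z": 0, "rx": 0, "ry": 0, "rz": 0, "gripper": 0.6},
])

```text
time: 33.12
position: [0.4468, -0.1449, -0.0075]
orientation: [0.014, 1.571, -0.014]
ft_force: [0.0, 0.4, -5.3]
width: 0.0543
```

```bash
python3 look.py 31; python3 crop.py 31 170 70 350 250 4 31a
```

```text
t 33.12 pos [ 0.4468 -0.1449 -0.0075] psi -1.0 ax [ 0. -0. -1.] w 0.0543 F [ 0.   0.4 -5.3] q [-0.55  0.39  1.98 -0.    0.77 -2.11]
```

View pics/31a.png

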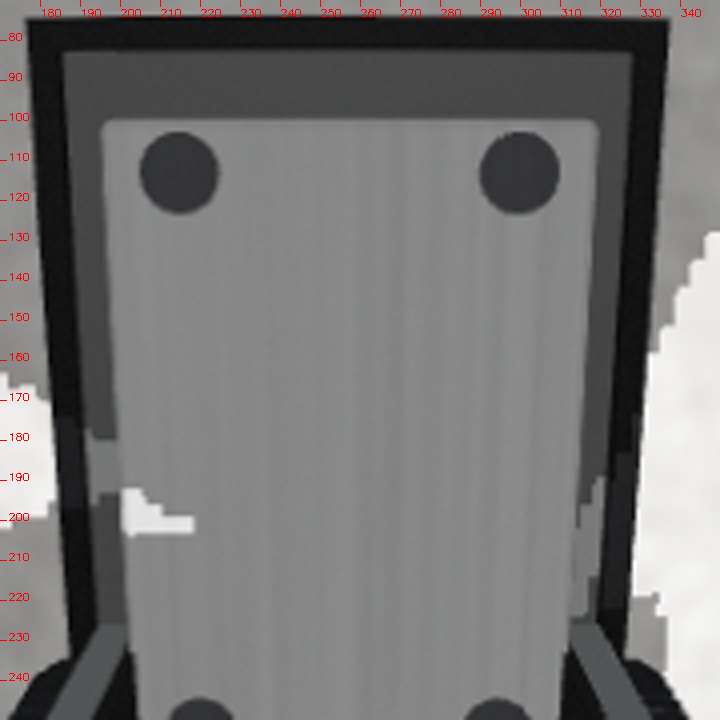

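```bash
python3 pl.py 31 '[[27,19],[669,19],[70,650],[626,650]]' '[[179,173],[519,173],[202,735],[497,735],[103,120],[598,120]]'
```

```text
tray [[-0.0406, -0.0889], [0.0431, -0.0888], [-0.0408, 0.0002], [0.0432, 0.0002]] cy 0.0012500000000000011 0.0011999999999999997 cz 0.00014999999999998348
holes [[-0.0177, -0.0689], [0.0204, -0.0689], [-0.0177, 0.001], [0.0204, 0.001], [-0.026, -0.0747], [0.029, -0.0746]] 0.0013500000000000005 0.001425000000000001
```

Centred to about 0.2 mm and parallel with the tray. I'll lower it gently until it touches.

Emit:
move_arm([
  {"x": 2, "y": 0, "z": 0, "rx": 0, "ry": 0, "rz": 0, "gripper": 0.6},
  {"x": 1, "y": 0, "z": 0, "rx": 0, "ry": 0, "rz": 0, "gripper": 0.6},
  {"x": 0, "y": 0, "z": 0, "rx": 0, "ry": 0, "rz": 0, "gripper": 0.6},
  {"x": 0, "y": 0, "z": 0, "rx": 0, "ry": 0, "rz": 0, "gripper": 0.6},
])

```text
time: 33.67
position: [0.4466, -0.1447, -0.0106]
orientation: [0.014, 1.571, -0.014]
ft_force: [-0.2, -0.5, -4.7]
width: 0.054
```

Emit:
move_arm([
  {"x": 0.5, "y": 0, "z": 0, "rx": 0, "ry": 0, "rz": 0, "gripper": 0.6},
  {"x": 0.4, "y": 0, "z": 0, "rx": 0, "ry": 0, "rz": 0, "gripper": 0.6},
  {"x": 0, "y": 0, "z": 0, "rx": 0, "ry": 0, "rz": 0, "gripper": 0.6},
  {"x": 0, "y": 0, "z": 0, "rx": 0, "ry": 0, "rz": 0, "gripper": 0.6},
])

```text
time: 34.17
position: [0.4467, -0.1448, -0.0109]
orientation: [0.013, 1.57, -0.014]
ft_force: [-2.4, 0.9, 6.2]
width: 0.0541
```

Emit:
move_arm([
  {"x": -0.3, "y": 0, "z": 0, "rx": 0, "ry": 0, "rz": 0, "gripper": 0.6},
  {"x": 0, "y": 0, "z": 0, "rx": 0, "ry": 0, "rz": 0, "gripper": 0.25},
  {"x": 0, "y": 0, "z": 0, "rx": 0, "ry": 0, "rz": 0, "gripper": 0.15},
  {"x": 0, "y": 0, "z": 0, "rx": 0, "ry": 0, "rz": 0, "gripper": 0.1},
  {"x": -10, "y": 0, "z": 0, "rx": 0, "ry": 0, "rz": 0, "gripper": 0.1},
  {"x": -50, "y": 0, "z": 0, "rx": 0, "ry": 0, "rz": 0, "gripper": 0},
  {"x": -50, "y": 0, "z": 0, "rx": 0, "ry": 0, "rz": 0, "gripper": 0},
  {"x": -50, "y": 0, "z": 0, "rx": 0, "ry": 0, "rz": 0, "gripper": 0},
  {"x": -40, "y": 0, "z": 0, "rx": 0, "ry": 0, "rz": 0, "gripper": 0},
  {"x": 0, "y": 0, "z": 0, "rx": 0, "ry": 0, "rz": 0, "gripper": 0},
])

```text
time: 35.42
position: [0.4487, -0.1459, 0.1929]
orientation: [0.01, 1.564, -0.017]
ft_force: [0.1, -0.2, -0.3]
width: 0.0854
```

```bash
python3 look.py 32; python3 -c "
from h import *
f=arm.grab_frame('scene');cv2.imwrite('pics/32s.png',cv2.resize(f[140:320,120:420],None,fx=2.6,fy=2.6))
f=arm.grab_frame('side');cv2.imwrite('pics/32d.png',cv2.resize(f[100:330,190:390],None,fx=2.6,fy=2.6))"
```

```text
t 35.42 pos [ 0.4487 -0.1459  0.1929] psi -0.98 ax [ 0.007 -0.004 -1.   ] w 0.0854 F [ 0.1 -0.2 -0.3] q [-0.55  0.13  1.75  0.    1.26 -2.11]
```

View pics/32.png

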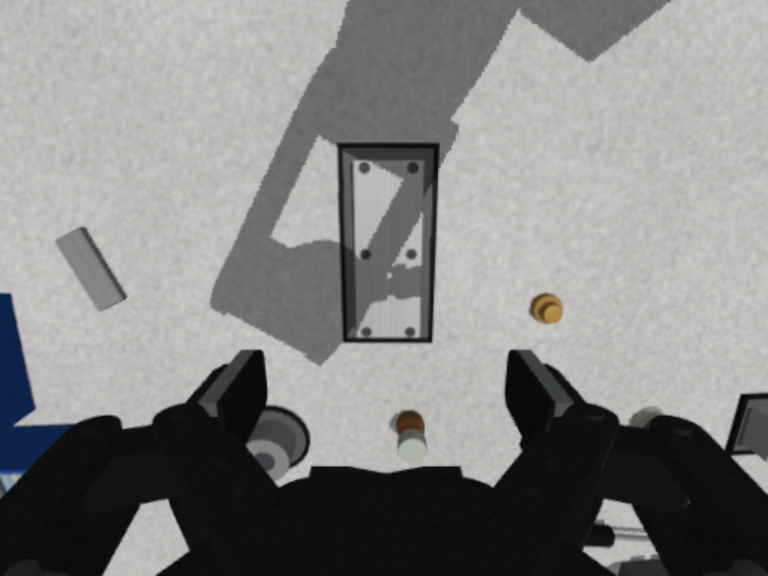

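View pics/32s.png

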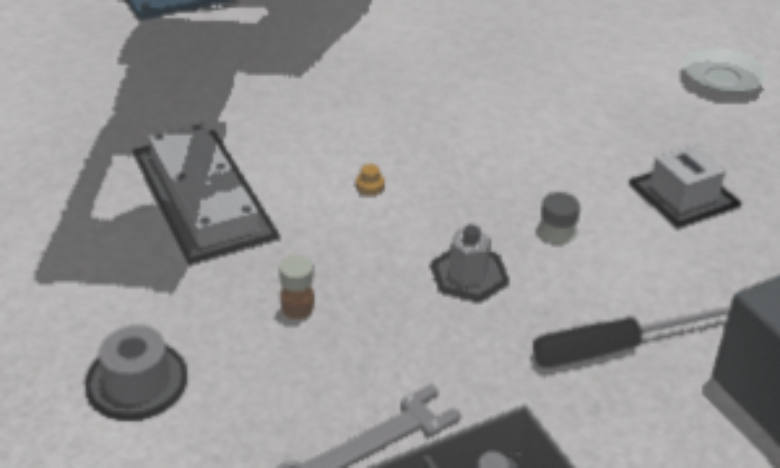

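View pics/32d.png

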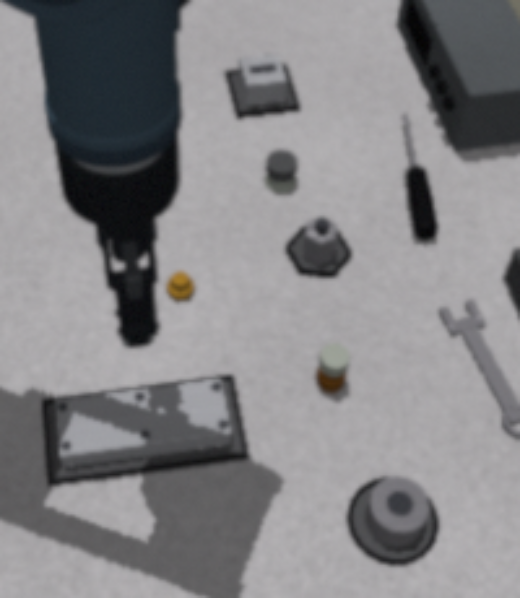

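Run:
```python
from h import *
import pickle
s,c,f,D=pickle.load(open('pics/32.pkl','rb'))
P=onplane(c,np.array([[338,144.5],[439,144.5],[432.5,341.5],[344.5,341.5]])/1.5,.006)[:,:2]
H=onplane(c,np.array([[364,168],[413,168],[365.5,254.5],[411,254.5],[366.5,332],[410,331.5]])/1.5,.027)[:,:2]
print(P.mean(0),H.mean(0)); a=P[3]-P[0]+P[2]-P[1];b=H[4]-H[0]+H[5]-H[1];print(*[np.degrees(np.arctan2(v[1],v[0])) for v in(a,b)])
arm.finish_job()
```

```text
[ 0.44614733 -0.14287883] [ 0.44646351 -0.14308082]
-0.9072940905020371 -0.9987782461057868
the job is handed in; nothing more can be done
```

I took the stack apart in the order asked (punch, disc, block, base plate), set each piece upright in the middle of its own tray, and handed the job in at about 35.5 s. The hand-in reports no verdict.

- **Plate:** after release it measured about 0.4 mm from its tray's centre and within 0.1° of its sides.
- **Punch, disc and block:** I measured these just before release and all were within about 1 mm of centre. The block ran with its tray's sides. The pictures taken afterwards show all three upright and in place.
- **Vial:** I never touched it, and in the last pictures it stands where it was.
- **Forces:** the highest wrist force I read was about 10 N, while gripping the plate. When the pieces were set down it stayed below 8 N.

**Problems:**
- **Plate grip:** my first grip closed over the top of the plate and pressed on it with about 6.5 N. The fingertips stand farther back than I had assumed. The plate shifted no more than about 1–2 mm, and I gripped again lower without trouble.
- **Disc position:** I touched it down once about 1.7 mm off centre, lifted it 2–3 mm, corrected it and set it down again.

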